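# Pack the flanged pulleys head to tail and bar the rack

## Task

Swing the red bar of the rack up out of the way, then pack all the flanged pulleys into the rack without turning any over: the bottom row has crown-up pulleys in the end places and a crown-down one in the middle, and the second layer on top of them is the other way up in each place, so that flanges overlap and everything packs tight, flat and straight (a short pack may leave places empty). Then swing the bar back down until it rests in its catch, and leave the other things on the bench where they are.

Things in the scene. Friction and masses are not known exactly. Their poses are not given: they have to be found in the camera images.
- up1: Solid flanged pulley like a brimmed hat, 34 mm high, 0.16 kg: round brass flange 62 mm in diameter, 11 mm thick; steel-grey crown 38 mm in diameter, 23 mm high. Stands crown up, three dark dots on the flange; keep it that way up, grip it by the crown. Origin: centre of its underside (flange's flat face); z up. Absent in some runs (None).
- down1: Solid flanged pulley like a brimmed hat, 34 mm high, 0.16 kg: round brass flange 62 mm in diameter, 11 mm thick; steel-grey crown 38 mm in diameter, 23 mm high. Stands crown down, a dark ring on the flange's face on top; keep it that way up, grip it across the flange. Origin: centre of its underside (crown's face); z up. Absent in some runs (None).
- up2: Solid flanged pulley like a brimmed hat, 34 mm high, 0.16 kg: round brass flange 62 mm in diameter, 11 mm thick; steel-grey crown 38 mm in diameter, 23 mm high. Stands crown up, three dark dots on the flange; keep it that way up, grip it by the crown. Origin: centre of its underside (flange's flat face); z up. Absent in some runs (None).
- down2: Solid flanged pulley like a brimmed hat, 34 mm high, 0.16 kg: round brass flange 62 mm in diameter, 11 mm thick; steel-grey crown 38 mm in diameter, 23 mm high. Stands crown down, a dark ring on the flange's face on top; keep it that way up, grip it across the flange. Origin: centre of its underside (crown's face); z up. Absent in some runs (None).
- up3: Solid flanged pulley like a brimmed hat, 34 mm high, 0.16 kg: round brass flange 62 mm in diameter, 11 mm thick; steel-grey crown 38 mm in diameter, 23 mm high. Stands crown up, three dark dots on the flange; keep it that way up, grip it by the crown. Origin: centre of its underside (flange's flat face); z up. Absent in some runs (None).
- down3: Solid flanged pulley like a brimmed hat, 34 mm high, 0.16 kg: round brass flange 62 mm in diameter, 11 mm thick; steel-grey crown 38 mm in diameter, 23 mm high. Stands crown down, a dark ring on the flange's face on top; keep it that way up, grip it across the flange. Origin: centre of its underside (crown's face); z up. Absent in some runs (None).
- rack: Brown wooden rack, fixed, 92 mm (x) by 206 mm (y, along its row of three places). Origin: centre of its underside; z up. Floor 8 mm high; side walls 35 to 43 mm out in x, 19 mm high; end posts 34 mm wide, inner faces at y = +-87 mm, to 80 mm, steel cheeks to 100 mm. Neighbours 53 mm apart fit only one crown up, one down, flanges overlapping. Two layers reach 76 mm; closed bar's underside 83 mm.
- place_left (a point): Centre of the end place on the catch side, on the rack's floor (8 mm above the table), at y = +53 mm in the rack's frame.
- place_mid (a point): Centre of the middle place, on the rack's floor, midway between the others.
- place_right (a point): Centre of the end place on the hinge side, on the rack's floor, at y = -53 mm in the rack's frame.
- bar (a joint): Angle of the red hold-down bar: 0 = level in the steel fork (catch) over the pack; 1.57 = upright; stop at 2.4, leaning away from the pack. Starts at 0 to 0.3. A stiff hinge (0.28 N m) keeps it where it is left; it turns about the rack's +x.
- bar_grip (a point): Centre of the black grip at the bar's free end, 222 mm from the hinge, beyond the catch post. 52 mm long along the bar, 22 mm wide in the rack's x, 18 mm deep. Can be pinched from above, closing along the rack's x; it turns between the fingers as the bar swings.
- bar_hinge (a point): The bar's hinge axis (along the rack's x), at y = -96 mm, z = 88 mm in the rack's frame. The bar is 16 mm wide and 10 mm thick.
- jar: Bystander: amber jar with a black cap, 68 mm in diameter, 100 mm high, 0.4 kg. Origin at the centre of its underside. Leave alone.
- mallet: Bystander: wooden mallet standing on one face of its round head (70 mm in diameter, 100 mm high), handle 130 mm long level along its -x at 50 mm height. Origin at the centre of the head's underside. Leave alone.
- block: Bystander: dark wooden block 90 x 60 x 45 mm. Origin at the centre of its underside. Leave alone.
There are look-alikes about, which are no part of the job. Leave any purple look-alike of the down2 alone. What is shaped like the up1 but turquoise is not meant.

How it is judged (in metres and radians):
On the way, in this order (a step that is already met when the one before it is completed fails the run):
1. the bar is swung up, upright or beyond (value of joint bar above 1.4 rad), for 0.2 s.
2. with the bar still up, every pulley is packed in its kind of place (((horizontal distance between up1 and place_left below 0.012 m and z of up1 in the frame of rack between 0.004 and 0.013 m) or (horizontal distance between up1 and place_right below 0.012 m and z of up1 in the frame of rack between 0.004 and 0.013 m) or (horizontal distance between up1 and place_mid below 0.012 m and z of up1 in the frame of rack between 0.038 and 0.047 m)) and angle between each of up1, down1, up2, down2, up3, down3's own z axis and vertical below 0.1 rad and linear speed of each of up1, down1, up2, down2, up3, down3 below 0.03 m/s and ((horizontal distance between down1 and place_left below 0.012 m and z of down1 in the frame of rack between 0.038 and 0.047 m) or (horizontal distance between down1 and place_right below 0.012 m and z of down1 in the frame of rack between 0.038 and 0.047 m) or (horizontal distance between down1 and place_mid below 0.012 m and z of down1 in the frame of rack between 0.004 and 0.013 m)) and ((horizontal distance between up2 and place_left below 0.012 m and z of up2 in the frame of rack between 0.004 and 0.013 m) or (horizontal distance between up2 and place_right below 0.012 m and z of up2 in the frame of rack between 0.004 and 0.013 m) or (horizontal distance between up2 and place_mid below 0.012 m and z of up2 in the frame of rack between 0.038 and 0.047 m)) and ((horizontal distance between down2 and place_left below 0.012 m and z of down2 in the frame of rack between 0.038 and 0.047 m) or (horizontal distance between down2 and place_right below 0.012 m and z of down2 in the frame of rack between 0.038 and 0.047 m) or (horizontal distance between down2 and place_mid below 0.012 m and z of down2 in the frame of rack between 0.004 and 0.013 m)) and ((horizontal distance between up3 and place_left below 0.012 m and z of up3 in the frame of rack between 0.004 and 0.013 m) or (horizontal distance between up3 and place_right below 0.012 m and z of up3 in the frame of rack between 0.004 and 0.013 m) or (horizontal distance between up3 and place_mid below 0.012 m and z of up3 in the frame of rack between 0.038 and 0.047 m)) and ((horizontal distance between down3 and place_left below 0.012 m and z of down3 in the frame of rack between 0.038 and 0.047 m) or (horizontal distance between down3 and place_right below 0.012 m and z of down3 in the frame of rack between 0.038 and 0.047 m) or (horizontal distance between down3 and place_mid below 0.012 m and z of down3 in the frame of rack between 0.004 and 0.013 m)) and value of joint bar above 1 rad), for 0.2 s.
3. the bar is down in its catch (value of joint bar below 0.06 rad), for 0.2 s.
At the end, for the whole second after the job is handed in: Each crown-up pulley sits on the floor in an end place or on the middle pulley, each crown-down one on the floor in the middle or on an end pulley: within 12 mm of the place's centre, 5 mm in height, 0.1 rad of upright, at rest; the bar is down within 0.06 rad (((horizontal distance between up1 and place_left below 0.012 m and z of up1 in the frame of rack between 0.004 and 0.013 m) or (horizontal distance between up1 and place_right below 0.012 m and z of up1 in the frame of rack between 0.004 and 0.013 m) or (horizontal distance between up1 and place_mid below 0.012 m and z of up1 in the frame of rack between 0.038 and 0.047 m)) and angle between each of up1, down1, up2, down2, up3, down3's own z axis and vertical below 0.1 rad and linear speed of each of up1, down1, up2, down2, up3, down3 below 0.03 m/s and ((horizontal distance between down1 and place_left below 0.012 m and z of down1 in the frame of rack between 0.038 and 0.047 m) or (horizontal distance between down1 and place_right below 0.012 m and z of down1 in the frame of rack between 0.038 and 0.047 m) or (horizontal distance between down1 and place_mid below 0.012 m and z of down1 in the frame of rack between 0.004 and 0.013 m)) and ((horizontal distance between up2 and place_left below 0.012 m and z of up2 in the frame of rack between 0.004 and 0.013 m) or (horizontal distance between up2 and place_right below 0.012 m and z of up2 in the frame of rack between 0.004 and 0.013 m) or (horizontal distance between up2 and place_mid below 0.012 m and z of up2 in the frame of rack between 0.038 and 0.047 m)) and ((horizontal distance between down2 and place_left below 0.012 m and z of down2 in the frame of rack between 0.038 and 0.047 m) or (horizontal distance between down2 and place_right below 0.012 m and z of down2 in the frame of rack between 0.038 and 0.047 m) or (horizontal distance between down2 and place_mid below 0.012 m and z of down2 in the frame of rack between 0.004 and 0.013 m)) and ((horizontal distance between up3 and place_left below 0.012 m and z of up3 in the frame of rack between 0.004 and 0.013 m) or (horizontal distance between up3 and place_right below 0.012 m and z of up3 in the frame of rack between 0.004 and 0.013 m) or (horizontal distance between up3 and place_mid below 0.012 m and z of up3 in the frame of rack between 0.038 and 0.047 m)) and ((horizontal distance between down3 and place_left below 0.012 m and z of down3 in the frame of rack between 0.038 and 0.047 m) or (horizontal distance between down3 and place_right below 0.012 m and z of down3 in the frame of rack between 0.038 and 0.047 m) or (horizontal distance between down3 and place_mid below 0.012 m and z of down3 in the frame of rack between 0.004 and 0.013 m)) and value of joint bar below 0.06 rad); the robot touches nothing.
It fails at once if jar is disturbed by more than 40 mm (distance of jar from where it was at the start of the episode above 0.04 m).
It fails at once if mallet is disturbed by more than 40 mm (distance of mallet from where it was at the start of the episode above 0.04 m).
It fails at once if block is disturbed by more than 40 mm (distance of block from where it was at the start of the episode above 0.04 m).
Of up1, up2, up3 only 2 to 3 are there at a start; the rules pass over those that are not, and their reading is None.
Of down1, down2, down3 only 2 to 3 are there at a start; the rules pass over those that are not, and their reading is None.
At some moment in a run one of up1, up2 may be knocked a few centimetres aside while the robot is not near it.
Once in a run the grip may slacken for a moment while it holds something.
It also fails if it takes over 210 s, if anything falls off the work surface, if the arm or the gripper's body presses on something with over 40 N, if the wrist force passes 120 N, or if a joint passes its speed limit or range.

## Robot

A 6-joint arm with a two-finger parallel gripper is mounted at the origin on the work surface. World frame = base frame: x ahead of the robot, y to its left, z up, the work surface at z = 0. Lengths are in m, angles in degrees, forces in N, time in s.
With the tool pointing down it reaches from about 0.4 to 0.825 m from the base axis. Payload 7 kg.
Tool frame: the origin (TCP) lies on the centre line of the jaws, within the pads' length; the fingertips stand 14 mm ahead of it and the grasp point (between the pads) lies 5 mm behind it; z points along the fingers, y is the line along which they close (so a half turn about z gives the same grasp; the last joint's range is limited). The gripper opens to 88 mm and grips with 3 to 60 N. Pads are 19 mm wide; open, the fingers measure 130 mm over their backs; the gripper's body (78 mm by 193 mm) begins 47 mm behind the grasp point.
Start: joints at [-56.488, 20.546, 0.682, 0, -70.136, -16.507], TCP at [0.197, -0.645, 0.241] pointing down, gripper open.
Joint ranges: [-176.03, 176.03], [-82.01, 121.73], [-58.28, 71.71], [-173.87, 95.51], [-174.79, -0.11], [-173.66, 173.66]. Speed limits (degrees/s): [136.94, 136.94, 172.46, 180, 180, 180].

## Interface

Orientations are given as [roll, pitch, yaw] about the fixed x, y, z axes, in that order (R = Rz(yaw) Ry(pitch) Rx(roll)).
In Python, from plant import r gives the robot as it stands.
- The arm moves only by the tool send_rows, never from a script. Its argument "steps" is a list of rows, each an object with "dp": the shift along the tool's x, y, z in mm, a list of three; "roll": the turn about the tool's z in rad; "jaw": the opening in per cent of the stroke, from 0 (shut) to 100 (fully open). In form: [{"dp": [tx, ty, tz], "roll": roll, "jaw": jaw}, ...]. A call has 1 to 5 rows; each row is the pose to reach, as a shift and turn from the pose commanded when the call began, along the tool's axes at that moment; what a row does not reach only later rows make up. A row lasts 1/8 s, in which the tool goes at most 62.5 mm and 10.7 degrees, less where a joint would pass 70% of its speed; a pose out of reach is approached as far as the arm can. A call with a gripper value outside its range is refused whole. The fingers move at their own pace and stop on an object; "newtons" is the grip in N (left out, the last holds). Time passes only in rows, so rows that repeat a pose let the fingers close. It gives the time, the measured TCP pose, the force, the opening and the grip force at its end, in the units of the state.
- r.get_state(): the state, without advancing time (a new reading comes with each control period).
- r.capture(name): name is "side" or "top" or "wrist"; returns a dict with "image" (420x560x3 uint8, blue, green, red), "K" (3x3 intrinsics, pixels), "rvec" (rotation vector, rad) and "tvec" (3), from world to camera coordinates, as OpenCV has them. Camera axes: x right, y down, z forward; pixel columns grow to the right and rows downward; lengths in m; the calibration is good to about 2 mm. A picture is of the moment at which its call begins. There is no depth.
- r.close_job(): hands the job in; it is judged then, once.
The state is a dict: "time_s": time; "joints": joint angles; "qd": joint speeds; "joint_torque": joint torques, N m; "tcp_pos": TCP position; "eef_rot": TCP orientation; "contact_force": force on the tool from outside, world axes, zero at the start; "moment": the same for the moment, N m; "gripper_width": finger opening in m; "gripper_force": force on a finger pad.
Only numpy, scipy, OpenCV 4.12 (cv2) and the standard library are available. Lean on these libraries where they do the work, as an engineer would, in place of code of your own. Each camera call takes 0.05 s, during which the arm holds its last target. There are 200 camera calls.

## Working session

There is one attempt and no reset: what is moved stays moved. The work goes in short steps, Python scripts to look and compute and a tool call to move; the robot and the scene stay as the last step left them, time stands still between calls to the robot, and variables do not carry over. Pictures are saved under pics/ and viewed, at most 14 in all, crops included, and the job is handed in when it is done.

Besides the shell and the picture viewer there is one more tool, called by a JSON object that holds its "fn" and its "kwargs", one argument or row to a line. send_rows: Moves the arm, as the interface text tells. Its arguments: {"type":"object","properties":{"steps":{"type":"array","items":{"type":"object","properties":{"dp":{"type":"array","items":{"type":"number"}},"roll":{"type":"number"},"jaw":{"type":"number"}}}},"newtons":{"type":"number"}},"required":["steps"]}

```bash
ls; mkdir -p pics; cat > h.py <<'E'
import numpy as np, cv2
from plant import r
def cap(n,f=None):
    c=r.capture(n)
    if f: cv2.imwrite('pics/'+f+'.png',c['image']); np.savez('pics/'+f+'.npz',K=c['K'],rvec=c['rvec'],tvec=c['tvec'],image=c['image'])
    return c
def load(f): return np.load('pics/'+f+'.npz')
def P(c):
    R=cv2.Rodrigues(np.array(c['rvec'],float))[0]; return np.array(c['K']),R,np.array(c['tvec'],float).reshape(3)
def onz(c,uv,z):
    K,R,t=P(c); o=-R.T@t; d=R.T@np.linalg.inv(K)@np.array([uv[0],uv[1],1.]); s=(z-o[2])/d[2]; return o+s*d
def proj(c,p):
    K,R,t=P(c); q=K@(R@np.array(p,float)+t); return q[:2]/q[2]
def tri(obs):
    A=[];b=[]
    for c,uv in obs:
        K,R,t=P(c); o=-R.T@t; d=R.T@np.linalg.inv(K)@np.array([uv[0],uv[1],1.]); d/=np.linalg.norm(d)
        M=np.eye(3)-np.outer(d,d); A.append(M);b.append(M@o)
    return np.linalg.lstsq(np.vstack(A),np.hstack(b),rcond=None)[0]
E
python3 - <<'E'
from h import *
s=r.get_state(); print(s)
for n in('top','side','wrist'):
    c=cap(n,n+'0'); K,R,t=P(c); print(n,K[0,0],K[1,1],K[0,2],K[1,2],-R.T@t,R[2])
E
```

```text
pics
{'time_s': 0.0, 'joints': array([-5.64880623e+01,  2.05910697e+01,  6.33803104e-01, -1.86729240e-02,
       -7.01348537e+01, -1.65076233e+01]), 'qd': array([ 0.11003881, -0.07573704,  0.02474892,  0.01641686, -0.019045  ,
        0.0592726 ]), 'joint_torque': array([ 1.10818610e-04, -5.82724214e+01,  2.93062305e+01,  6.99745148e+00,
        7.05741797e-03, -1.54878280e-04]), 'tcp_pos': array([ 0.19724411, -0.64506046,  0.23963156]), 'eef_rot': array([ 1.79906689e+02, -9.34747844e-03, -1.63002037e+02]), 'contact_force': array([0.54946203, 0.29146217, 0.19530574]), 'moment': array([-0.01403152, -0.01961099,  0.02898296]), 'gripper_force': 0.0, 'gripper_width': 0.08745945064922012}
top 422.4995728615755 422.4995728615755 284.94077268649255 211.02672233148866 [ 0.47486172 -0.00678208  1.16896719] [ 7.17340794e-02 -5.78849793e-04 -9.97423625e-01]
side 407.63828124573746 407.63828124573746 275.1274568632393 202.58354413569305 [0.20423634 0.87254581 0.77064444] [ 0.29510599 -0.75236476 -0.58894797]
wrist 365.9242011782114 365.9242011782114 278.3727470508572 206.84700874398902 [ 0.11558071 -0.6693565   0.38419527] [ 0.29708687  0.09341218 -0.95027025]
```

View pics/top0.png

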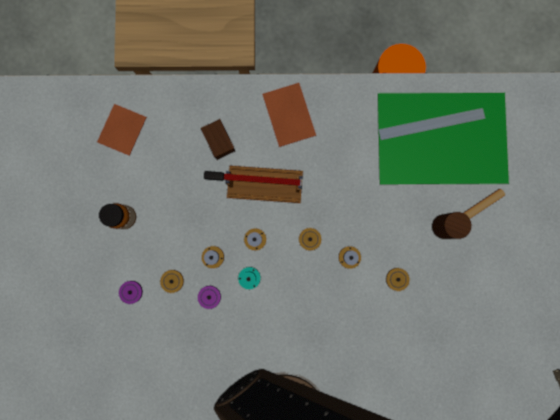

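View pics/side0.png

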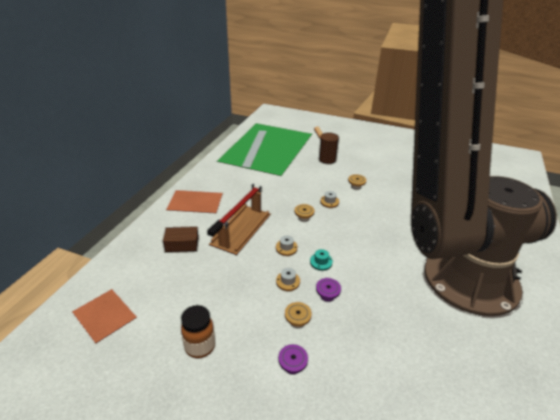

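Top view: three crown-up pulleys at about (213,257), (255,239), (349,257), and three crown-down at (172,281), (310,239), (398,279). The rack is at (264,184) with the grip at (213,175). The side view shows the same set, with the bar slightly raised. Next I'll localise them.

```bash
cat >> h.py <<'E'
def brass(c,amin=40,amax=4000):
    im=c['image']; h=cv2.cvtColor(im,cv2.COLOR_BGR2HSV)
    m=cv2.inRange(h,(10,85,60),(28,255,255)); m=cv2.morphologyEx(m,cv2.MORPH_CLOSE,np.ones((9,9)))
    out=[]
    for k in cv2.findContours(m,cv2.RETR_EXTERNAL,cv2.CHAIN_APPROX_NONE)[0]:
        a=cv2.contourArea(k)
        if amin<a<amax and len(k)>5: out.append((cv2.fitEllipse(k),a))
    return out
E
python3 - <<'E'
from h import *
for n in('top0','side0'):
    c=load(n)
    for e,a in brass(c):
        p=onz(c,e[0],.006);q=onz(c,e[0],.0285); print(n,np.round(e[0],1),np.round(e[1],1),a,'up',np.round(p[:2],4),'dn',np.round(q[:2],4))
t=load('top0')['image'][150:215,190:320]; s=load('side0')['image'][170:260,190:290]
t=cv2.resize(t,None,fx=5,fy=5,interpolation=cv2.INTER_CUBIC); s=cv2.resize(s,None,fx=2.6,fy=2.6,interpolation=cv2.INTER_CUBIC)
o=np.zeros((570,655,3),np.uint8); o[:325,:650]=t; o[330:330+s.shape[0],:260]=s
cv2.imwrite('pics/rk.png',o)
E
```

```text
top0 [298.5 380.6] [ 3.  25.6] 45.5 up [ 0.1023 -0.0411] dn [ 0.1096 -0.0404]
top0 [171.4 281. ] [21.8 22.4] 381.5 up [0.3691 0.3032] dn [0.3712 0.2972]
top0 [397.3 278.9] [21.7 22.5] 382.5 up [ 0.3709 -0.313 ] dn [ 0.3729 -0.3071]
top0 [349.4 257. ] [20.7 21.6] 349.5 up [ 0.4313 -0.1832] dn [ 0.4322 -0.1798]
top0 [212.4 256.8] [21.2 21.4] 354.5 up [0.4341 0.1918] dn [0.4349 0.188 ]
top0 [254.8 239. ] [20.7 21.2] 344.0 up [0.482  0.0758] dn [0.4819 0.0742]
top0 [309.7 238.7] [21.3 21.6] 360.5 up [ 0.4819 -0.075 ] dn [ 0.4817 -0.0737]
top0 [103.1 213.7] [26.3 57.4] 167.5 up [0.5539 0.4943] dn [0.5524 0.4846]
top0 [471.2 214.9] [23.1 66.8] 719.5 up [ 0.5448 -0.5212] dn [ 0.5435 -0.5112]
top0 [264.7 183.9] [35.7 88.2] 2161.5 up [0.6341 0.0481] dn [0.631  0.0471]
top0 [216.7 137.3] [23.3 35.8] 587.0 up [0.7661 0.1821] dn [0.7605 0.1784]
top0 [121.3 129.1] [37.7 46.6] 1260.5 up [0.791 0.449] dn [0.7849 0.4402]
top0 [288.9 114.2] [41.4 64.7] 1885.0 up [ 0.8307 -0.0201] dn [ 0.8238 -0.0199]
top0 [400.7  59.9] [31.7 54.3] 1208.0 up [ 0.9858 -0.3378] dn [ 0.9759 -0.3314]
side0 [197.4 330.8] [
[... 365 characters left out ...]
de0 [ 34.6 288.4] [ 36.5 127.6] 3108.0 up [0.9958 0.4562] dn [0.9725 0.4684]
side0 [286.1 247.4] [14.5 19.4] 130.5 up [0.4805 0.0792] dn [0.4724 0.1026]
side0 [180.8 238. ] [25.2 34.5] 463.5 up [0.7697 0.158 ] dn [0.7531 0.179 ]
side0 [304. 211.] [13.8 18.5] 196.5 up [ 0.4883 -0.0984] dn [ 0.4799 -0.0698]
side0 [329.1 201.6] [10.4 16.8] 86.0 up [ 0.4301 -0.177 ] dn [ 0.4234 -0.1462]
side0 [240.4 226.5] [30.  74.6] 1527.5 up [0.6367 0.0464] dn [0.624  0.0707]
side0 [195.  201.3] [21.1 60.4] 892.0 up [ 0.8248 -0.0109] dn [0.8066 0.0151]
side0 [356.9 180.1] [11.  16.5] 139.0 up [ 0.376  -0.3372] dn [ 0.371  -0.3016]
side0 [327.3 136.4] [10.  26.2] 141.5 up [ 0.5626 -0.6164] dn [ 0.552  -0.5726]
```

View pics/rk.png

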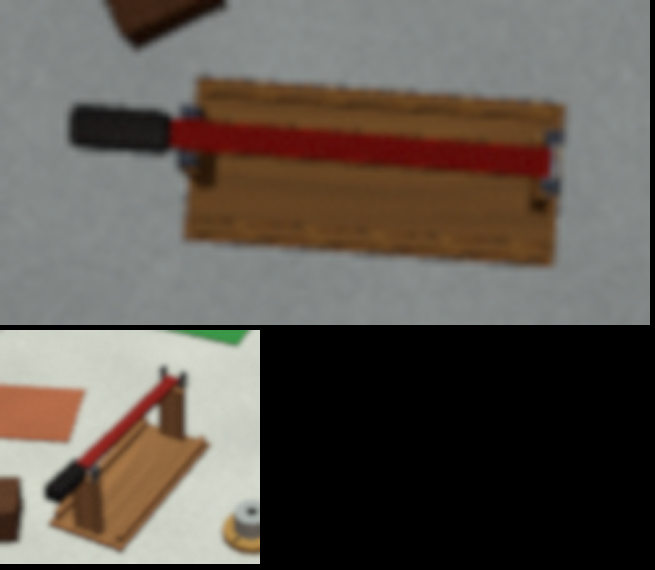

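The crop shows the rack yawed about -4°, with the catch and grip on the left (+y). I'll move to a viewpoint over the rack for the wrist camera.

{"fn": "send_rows", "kwargs": {
  "steps": [
    {"dp": [-42, 43, -12], "roll": -0.17, "jaw": 100},
    {"dp": [-84, 86, -24], "roll": -0.34, "jaw": 100},
    {"dp": [-126, 129, -36], "roll": -0.51, "jaw": 100},
    {"dp": [-168, 172, -48], "roll": -0.68, "jaw": 100},
    {"dp": [-210, 215, -60], "roll": -0.85, "jaw": 100}
  ]
}}

```text
time_s: 0.78
tcp_pos: [0.3357, -0.3767, 0.3009]
eef_rot: [-180.0, 0.0, -114.0]
contact_force: [1.2, 0.4, -0.3]
gripper_width: 0.0874
gripper_force: 0.0
```

```bash
cat >> h.py <<'E'
def mv(x,y,z,yaw=None):
    s=r.get_state(); p=np.array(s['tcp_pos']); ps=np.radians(s['eef_rot'][2]); d=np.array([x,y,z])-p
    C,S=np.cos(ps),np.sin(ps); ro=0 if yaw is None else (-(yaw-s['eef_rot'][2])+180)%360-180
    print('dp',np.round(1000*np.array([C*d[0]+S*d[1],S*d[0]-C*d[1],-d[2]]),1),'roll',round(np.radians(ro),3),'dist',round(1000*np.linalg.norm(d)))
E
python3 -c "
from h import *
mv(.6,.05,.32,-94)"
```

```text
dp [-497.2  -68.   -19.1] roll -0.349 dist 502
```

{"fn": "send_rows", "kwargs": {
  "steps": [
    {"dp": [-55, -8, -4], "roll": -0.1, "jaw": 100},
    {"dp": [-115, -16, -8], "roll": -0.2, "jaw": 100},
    {"dp": [-175, -24, -12], "roll": -0.3, "jaw": 100},
    {"dp": [-235, -32, -16], "roll": -0.349, "jaw": 100},
    {"dp": [-290, -40, -19], "roll": -0.349, "jaw": 100}
  ]
}}

```text
time_s: 1.4
tcp_pos: [0.4917, -0.1285, 0.3199]
eef_rot: [-180.0, 0.0, -94.2]
contact_force: [0.6, -1.0, 0.5]
gripper_width: 0.0876
gripper_force: 0.0
```

```bash
python3 -c "
from h import *
mv(.6,.05,.32,-94)"
```

```text
dp [-1.86e+02 -9.48e+01 -1.00e-01] roll -0.004 dist 209
```

{"fn": "send_rows", "kwargs": {
  "steps": [
    {"dp": [-50, -25, 0], "roll": 0, "jaw": 100},
    {"dp": [-100, -50, 0], "roll": 0, "jaw": 100},
    {"dp": [-150, -75, 0], "roll": 0, "jaw": 100},
    {"dp": [-186, -95, 0], "roll": 0, "jaw": 100},
    {"dp": [-186, -95, 0], "roll": 0, "jaw": 100}
  ]
}}

```text
time_s: 2.02
tcp_pos: [0.6007, 0.0502, 0.3181]
eef_rot: [179.9, -0.0, -94.2]
contact_force: [0.5, -0.7, 0.0]
gripper_width: 0.0879
gripper_force: 0.0
```

```bash
python3 - <<'E'
from h import *
c=cap('wrist','w1'); print(r.get_state()['tcp_pos'])
E
```

```text
[0.59990075 0.04891651 0.31843116]
```

View pics/w1.png

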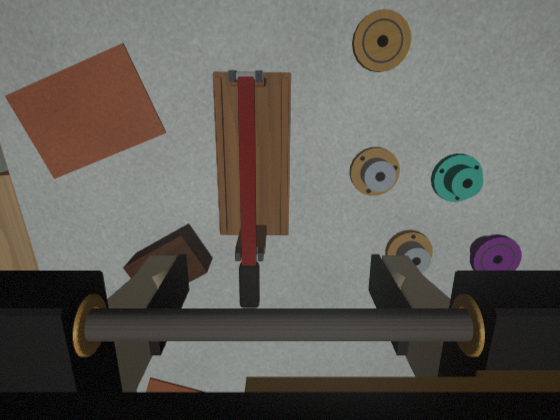

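The wrist view shows the rack with corners at about (214,72), (291,72), (288,235), (220,235). The bar runs down the middle to its grip, whose end is at (249,305).

```bash
python3 - <<'E'
from h import *
c=load('w1'); t=load('top0')
for n,cc,pts in(('w',c,[(214,72),(291,72),(288.5,235),(219.5,235)]),('t',t,[(190+u/5-.4,150+v/5-.4) for u,v in[(565,103),(553,265),(185,240),(200,78)]])):
    for z in(.008,.019):
        p=np.array([onz(cc,q,z) for q in pts]); print(n,z,np.round(p[:,:2],4).tolist(),'ctr',p.mean(0)[:2].round(4),[round(float(np.linalg.norm(p[i]-p[(i+1)%4])),3) for i in range(4)])
# red bar & grip
def mid(cc,im):
    h=cv2.cvtColor(im,cv2.COLOR_BGR2HSV); m=cv2.inRange(h,(0,140,50),(6,255,255))|cv2.inRange(h,(174,140,50),(180,255,255))
    k=max(cv2.findContours(m,0,2)[0],key=cv2.contourArea); return cv2.boxPoints(cv2.minAreaRect(k))
bw=mid(c,c['image']); bt=mid(t,t['image']); print(bw.round(1).tolist(),bt.round(1).tolist())
im=cv2.resize(c['image'][55:320,180:320],None,fx=2.2,fy=2.2,interpolation=cv2.INTER_CUBIC)
cv2.imwrite('pics/w1c.png',im)
for e,a in brass(c,500,4000): print(np.round(e[0],1),np.round(e[1],1),onz(c,e[0],.0285).round(4),onz(c,e[0],.006).round(4))
E
```

```text
w 0.008 [[0.6671, -0.0555], [0.5775, -0.0491], [0.5934, 0.1556], [0.6857, 0.1488]] ctr [0.6309 0.0499] [0.09, 0.205, 0.093, 0.205]
w 0.019 [[0.6653, -0.055], [0.5779, -0.0487], [0.5934, 0.151], [0.6835, 0.1444]] ctr [0.63   0.0479] [0.088, 0.2, 0.09, 0.2]
t 0.008 [[0.6716, -0.0571], [0.5814, -0.0497], [0.5965, 0.1534], [0.6868, 0.1455]] ctr [0.6341 0.048 ] [0.091, 0.204, 0.091, 0.203]
t 0.019 [[0.6698, -0.0566], [0.5804, -0.0493], [0.5953, 0.1519], [0.6848, 0.144]] ctr [0.6326 0.0475] [0.09, 0.202, 0.09, 0.201]
[[237.60000610351562, 77.0], [253.8000030517578, 76.9000015258789], [255.60000610351562, 264.0], [239.5, 264.20001220703125]] [[223.60000610351562, 179.60000610351562], [224.10000610351562, 172.60000610351562], [299.3999938964844, 178.0], [298.8999938964844, 185.10000610351562]]
[325.4 383.9] [ 12.9 244.9] [0.554  0.389  0.0285] [0.5519 0.4109 0.006 ]
[162.4 273.9] [52.3 78.9] [0.7639 0.1905 0.0285] [0.7727 0.2021 0.006 ]
[409.5 248.1] [32.9 41.8] [0.4381 0.1767 0.0285] [0.43   0.1876 0.006 ]
[ 14.2 240.5] [ 31.4 121.6] [0.9456 0.129  0.0285] [0.9638 0.1375 0.006 ]
[374.3 171. ] [45.9 48.8] [0.4846 0.0711 0.0285] [0.4789 0.0765 0.006 ]
[227.3 150.7] [ 23.8 230.1] [0.6592 0.0338 0.0285] [0.6625 0.0373 0.006 ]
[381.5  40.2] [55.5 62.4] [ 0.4782 -0.0737  0.0285] [ 0.4722 -0.0758  0.006 ]
```

View pics/w1c.png

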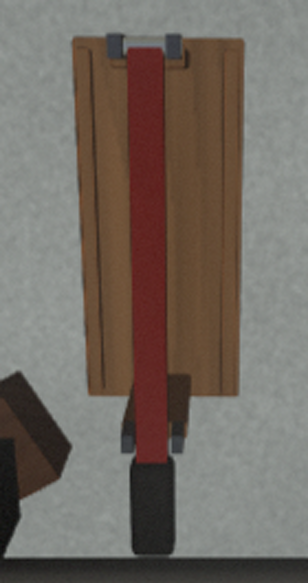

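The crop shows the bar's hinge end at about (246,77) and its junction with the grip at about (247.5,264).

```bash
python3 - <<'E'
from h import *
c=load('w1'); t=load('top0')
a=tri([(c,(245.7,77)),(t,(299.2,181.6))]); b=tri([(c,(247.5,264)),(t,(223.85,176.1))])
print(a,b,np.linalg.norm(b-a), np.degrees(np.arctan2(b[2]-a[2],b[1]-a[1])))
ge=tri([(c,(249.5,305)),(t,(190+72/5-.4,150+126/5-.4))]); print('grip end',ge)
for ang in(0,.1,.2,.3):
    C=np.array([.6325,.049,0]); y=np.radians(-4.4); R=np.array([[np.cos(y),-np.sin(y),0],[np.sin(y),np.cos(y),0],[0,0,1]])
    h=C+R@[0,-.096,.088]
    f=lambda L:h+R@[0,L*np.cos(ang)-.005*np.sin(ang),L*np.sin(ang)+.005]
    print(ang,[proj(k,f(L)).round(1).tolist() for k in(c,t) for L in(196,248) for L in[L/1000]],f(.222).round(4))
E
```

```text
[ 0.61897257 -0.04262273  0.1545122 ] [0.6411187  0.14767662 0.10150196] 0.1987822405581576 -15.565838181367283
grip end [0.64396059 0.19776875 0.10406435]
0 [[248.5, 261.4], [249.4, 301.9], [223.9, 177.2], [203.8, 175.8]] [0.6422 0.1746 0.093 ]
0.1 [[247.0, 268.5], [247.7, 313.1], [223.4, 176.1], [202.6, 174.3]] [0.642  0.173  0.1152]
0.2 [[245.4, 274.4], [245.7, 323.6], [223.7, 175.0], [202.3, 172.9]] [0.6418 0.1692 0.1371]
0.3 [[243.6, 279.1], [243.5, 333.1], [224.7, 173.9], [203.1, 171.4]] [0.6413 0.1633 0.1586]
```

{"fn": "send_rows", "kwargs": {
  "steps": [
    {"dp": [-50, -13, 10], "roll": 0, "jaw": 100},
    {"dp": [-100, -26, 30], "roll": 0, "jaw": 100},
    {"dp": [-128, -33, 75], "roll": 0, "jaw": 100},
    {"dp": [-128, -33, 130], "roll": 0, "jaw": 100},
    {"dp": [-128, -33, 150], "roll": 0, "jaw": 100}
  ]
}}

```text
time_s: 2.7
tcp_pos: [0.64, 0.1715, 0.1656]
eef_rot: [179.7, -0.1, -94.3]
contact_force: [-0.4, -0.7, 0.3]
gripper_width: 0.0875
gripper_force: 0.0
```

```bash
python3 - <<'E'
from h import *
cap('wrist','w2');mv(.642,.174,.092,-94.4)
E
```

```text
dp [-3.  -2.1 72.3] roll 0.001 dist 72
```

View pics/w2.png

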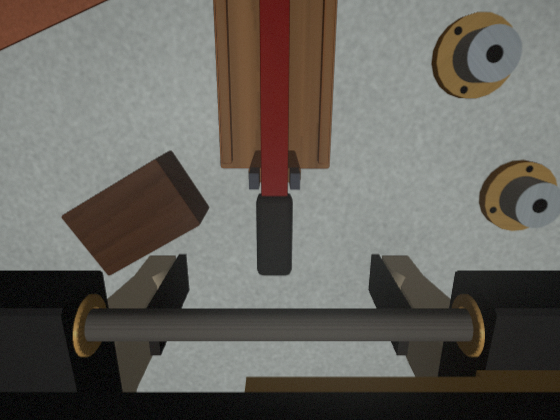

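The grip is centred between the fingers, at about (275,235). I'll descend and close on it.

{"fn": "send_rows", "kwargs": {
  "newtons": 25,
  "steps": [
    {"dp": [-2, -2, 40], "roll": 0, "jaw": 100},
    {"dp": [-2, -2, 72], "roll": 0, "jaw": 100},
    {"dp": [-2, -2, 72], "roll": 0, "jaw": 60},
    {"dp": [-2, -2, 72], "roll": 0, "jaw": 10},
    {"dp": [-2, -2, 72], "roll": 0, "jaw": 10}
  ]
}}

```text
time_s: 3.38
tcp_pos: [0.6455, 0.1751, 0.0998]
eef_rot: [-179.8, 0.1, -94.3]
contact_force: [0.2, 0.5, -0.0]
gripper_width: 0.063
gripper_force: 0.0
```

{"fn": "send_rows", "kwargs": {
  "steps": [
    {"dp": [0, 0, 0], "roll": 0, "jaw": 10},
    {"dp": [0, 0, 0], "roll": 0, "jaw": 10},
    {"dp": [0, 0, 0], "roll": 0, "jaw": 10}
  ]
}}

```text
time_s: 3.75
tcp_pos: [0.6444, 0.1748, 0.0978]
eef_rot: [-180.0, 0.0, -94.3]
contact_force: [-0.2, 0.0, -0.1]
gripper_width: 0.0331
gripper_force: 0.0
```

{"fn": "send_rows", "kwargs": {
  "steps": [
    {"dp": [0, 0, 2], "roll": 0, "jaw": 10},
    {"dp": [0, 0, 2], "roll": 0, "jaw": 10},
    {"dp": [0, 0, 2], "roll": 0, "jaw": 10}
  ]
}}

```text
time_s: 4.12
tcp_pos: [0.6428, 0.175, 0.0945]
eef_rot: [179.8, -0.0, -94.3]
contact_force: [-4.5, 2.1, -0.7]
gripper_width: 0.0222
gripper_force: 25.0
```

```bash
python3 - <<'E'
from h import *
s=r.get_state();p=s['tcp_pos'];print(p,s['eef_rot'],s['gripper_width'],s['gripper_force'],s['contact_force'])
# arc plan from current grasp; hinge in world
ps=np.radians(s['eef_rot'][2]);C,S=np.cos(ps),np.sin(ps)
a0=.04
for a in np.radians([2.3,15,28,41,54,67,80,93,106,119]):
    y=.222*(np.cos(a)-np.cos(a0)); z=.222*(np.sin(a)-np.sin(a0))
    d=np.array([y*np.sin(np.radians(4.4)),y*np.cos(np.radians(4.4)),z])*1000
    print(round(np.degrees(a)),np.round([C*d[0]+S*d[1],S*d[0]-C*d[1],-d[2]]))
E
```

```text
[0.64276707 0.1749585  0.09450304] [ 1.79822786e+02 -2.95158532e-02 -9.43260255e+01] 0.022186407286193047 25.01263439655304 [-4.4834077   2.1236042  -0.70157862]
2 [ 0.  0. -0.]
15 [  7.   0. -49.]
28 [ 26.   0. -95.]
41 [  54.    0. -137.]
54 [  91.    0. -171.]
67 [ 135.    0. -195.]
80 [ 183.    0. -210.]
93 [ 233.    0. -213.]
106 [ 283.    0. -205.]
119 [ 329.    0. -185.]
```

{"fn": "send_rows", "kwargs": {
  "steps": [
    {"dp": [7, 0, -49], "roll": 0, "jaw": 10},
    {"dp": [26, 0, -95], "roll": 0, "jaw": 10},
    {"dp": [54, 0, -137], "roll": 0, "jaw": 10},
    {"dp": [91, 0, -171], "roll": 0, "jaw": 10},
    {"dp": [135, 0, -195], "roll": 0, "jaw": 10}
  ]
}}

```text
time_s: 4.75
tcp_pos: [0.6319, 0.0405, 0.2909]
eef_rot: [179.8, 0.1, -94.2]
contact_force: [-1.5, -0.0, -10.1]
gripper_width: 0.0213
gripper_force: 25.0
```

{"fn": "send_rows", "kwargs": {
  "steps": [
    {"dp": [48, 0, -15], "roll": 0, "jaw": 10},
    {"dp": [98, 0, -18], "roll": 0, "jaw": 10},
    {"dp": [148, 0, -10], "roll": 0, "jaw": 10},
    {"dp": [180, 0, 3], "roll": 0, "jaw": 10},
    {"dp": [180, 0, 3], "roll": 0, "jaw": 10}
  ]
}}

```text
time_s: 5.38
tcp_pos: [0.6173, -0.1436, 0.2882]
eef_rot: [179.7, -0.2, -94.5]
contact_force: [-13.3, -5.3, 9.3]
gripper_width: 0.0217
gripper_force: 25.0
```

```bash
python3 - <<'E'
from h import *
s=r.get_state();print(s['tcp_pos'],s['gripper_width'],s['gripper_force'],s['contact_force'])
d=s['tcp_pos']-np.array([.6251,-.0467,.083]);print(d,np.hypot(d[1],d[2]),np.degrees(np.arctan2(d[2],d[1])))
E
```

```text
[ 0.61729115 -0.14358761  0.28822073] 0.02171449290630687 25.004836320877075 [-13.33274655  -5.25481126   9.30500234]
[-0.00780885 -0.09688761  0.20522073] 0.2269421912732168 115.27265941158068
```

{"fn": "send_rows", "kwargs": {
  "steps": [
    {"dp": [0, 0, 0], "roll": 0, "jaw": 60},
    {"dp": [0, 0, 0], "roll": 0, "jaw": 100},
    {"dp": [0, 0, 0], "roll": 0, "jaw": 100},
    {"dp": [0, 0, -40], "roll": 0, "jaw": 100},
    {"dp": [0, 0, -80], "roll": 0, "jaw": 100}
  ]
}}

```text
time_s: 6.0
tcp_pos: [0.6209, -0.1389, 0.3681]
eef_rot: [179.9, -0.0, -94.3]
contact_force: [0.3, 0.8, 0.1]
gripper_width: 0.0662
gripper_force: 0.0
```

```bash
python3 - <<'E'
from h import *
c=cap('top','t1')
for e,a in brass(c,300,400):
    print(np.round(e[0],1),a,'up',onz(c,e[0],.006)[:2].round(4),'dn',onz(c,e[0],.0285)[:2].round(4))
mv(.432,-.1,.25,-94.4)
mv(.432,-.18,.12,-94.4)
E
```

```text
[170.9 281. ] 359.0 up [0.3691 0.3047] dn [0.3711 0.2987]
[397.4 279. ] 381.5 up [ 0.3709 -0.3131] dn [ 0.3729 -0.3071]
[349.4 257. ] 349.5 up [ 0.4313 -0.1832] dn [ 0.4322 -0.1798]
[309.7 238.7] 359.5 up [ 0.4819 -0.075 ] dn [ 0.4818 -0.0737]
dp [-25.5 192.9 124.7] roll 0.003 dist 231
dp [ 54.3 187.  254.7] roll 0.003 dist 321
```

View pics/t1.png

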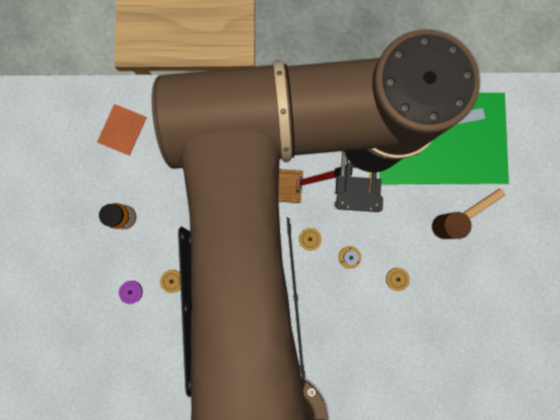

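The arm covers part of this view. The bar is leaning back, and the pulleys in sight have not moved. Next is up C, starting from a hover for the wrist camera.

{"fn": "send_rows", "kwargs": {
  "steps": [
    {"dp": [0, 60, 0], "roll": 0, "jaw": 100},
    {"dp": [-2, 120, 10], "roll": 0, "jaw": 100},
    {"dp": [-4, 170, 50], "roll": 0, "jaw": 100},
    {"dp": [-4, 190, 105], "roll": 0, "jaw": 100},
    {"dp": [-4, 190, 165], "roll": 0, "jaw": 100}
  ]
}}

```text
time_s: 6.68
tcp_pos: [0.4309, -0.1206, 0.2024]
eef_rot: [-179.8, 0.1, -94.2]
contact_force: [1.7, -0.2, -1.3]
gripper_width: 0.0877
gripper_force: 0.0
```

{"fn": "send_rows", "kwargs": {
  "steps": [
    {"dp": [0, 0, 42], "roll": 0, "jaw": 100},
    {"dp": [0, 0, 42], "roll": 0, "jaw": 100},
    {"dp": [0, 0, 42], "roll": 0, "jaw": 100}
  ]
}}

```text
time_s: 7.05
tcp_pos: [0.433, -0.121, 0.1621]
eef_rot: [-179.9, -0.0, -94.2]
contact_force: [0.2, -0.8, 0.4]
gripper_width: 0.0875
gripper_force: 0.0
```

```bash
python3 - <<'E'
from h import *
c=cap('wrist','w3');print(r.get_state()['tcp_pos'])
for e,a in brass(c,500,20000): print(np.round(e[0],1),np.round(e[1],1),a,onz(c,e[0],.006).round(4),onz(c,e[0],.0285).round(4))
cv2.imwrite('pics/w3s.png',c['image'])
E
```

```text
[ 0.43321151 -0.12095328  0.16245475]
[244.6 374.5] [36.7 55.6] 829.0 [0.4812 0.0701 0.006 ] [0.477  0.0495 0.0285]
[226.8 257.6] [69.3 73.3] 3985.0 [ 0.4838 -0.0617  0.006 ] [ 0.4795 -0.0724  0.0285]
[277.6 116. ] [76.5 78.3] 4703.0 [ 0.4287 -0.1828  0.006 ] [ 0.4284 -0.1844  0.0285]
```

View pics/w3s.png

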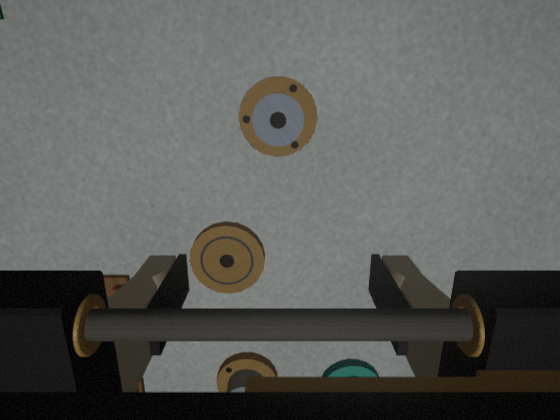

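Up C is at about (278,116), which gives (0.429,-0.183) against (0.431,-0.183) from the top view; the two agree. Down E is at (227,258). I'll grasp C's crown with the tool 5 mm toward +y so the body clears the post.

{"fn": "send_rows", "kwargs": {
  "newtons": 30,
  "steps": [
    {"dp": [57, -1, 20], "roll": 0, "jaw": 100},
    {"dp": [57, -1, 75], "roll": 0, "jaw": 100},
    {"dp": [57, -1, 120], "roll": 0, "jaw": 100},
    {"dp": [57, -1, 131], "roll": 0, "jaw": 100},
    {"dp": [57, -1, 131], "roll": 0, "jaw": 30}
  ]
}}

```text
time_s: 7.72
tcp_pos: [0.4295, -0.178, 0.0306]
eef_rot: [-180.0, -0.0, -94.3]
contact_force: [-0.2, -0.2, -0.2]
gripper_width: 0.0819
gripper_force: 0.0
```

{"fn": "send_rows", "kwargs": {
  "steps": [
    {"dp": [0, 0, 0], "roll": 0, "jaw": 30},
    {"dp": [0, 0, 0], "roll": 0, "jaw": 30},
    {"dp": [0, 0, 0], "roll": 0, "jaw": 30},
    {"dp": [0, 0, 0], "roll": 0, "jaw": 30},
    {"dp": [0, 0, 0], "roll": 0, "jaw": 30}
  ]
}}

```text
time_s: 8.35
tcp_pos: [0.4286, -0.178, 0.0298]
eef_rot: [-180.0, -0.0, -94.3]
contact_force: [-1.5, 1.0, 3.5]
gripper_width: 0.0373
gripper_force: 30.0
```

{"fn": "send_rows", "kwargs": {
  "steps": [
    {"dp": [0, 0, -40], "roll": 0, "jaw": 30},
    {"dp": [0, 0, -95], "roll": 0, "jaw": 30},
    {"dp": [-45, 3, -135], "roll": 0, "jaw": 30},
    {"dp": [-100, 8, -140], "roll": 0, "jaw": 30},
    {"dp": [-160, 12, -140], "roll": 0, "jaw": 30}
  ]
}}

```text
time_s: 8.98
tcp_pos: [0.4283, -0.0162, 0.1704]
eef_rot: [-179.9, 0.1, -94.4]
contact_force: [2.0, 0.5, -1.4]
gripper_width: 0.0375
gripper_force: 30.0
```

{"fn": "send_rows", "kwargs": {
  "steps": [
    {"dp": [-55, 5, 0], "roll": 0, "jaw": 30},
    {"dp": [-107, -15, 0], "roll": 0, "jaw": 30},
    {"dp": [-113, -75, 0], "roll": 0, "jaw": 30},
    {"dp": [-118, -135, 0], "roll": 0, "jaw": 30},
    {"dp": [-122, -190, 0], "roll": 0, "jaw": 30}
  ]
}}

```text
time_s: 9.6
tcp_pos: [0.6286, 0.0902, 0.1688]
eef_rot: [179.9, -0.0, -94.3]
contact_force: [0.5, 1.5, -0.8]
gripper_width: 0.0373
gripper_force: 30.0
```

{"fn": "send_rows", "kwargs": {
  "steps": [
    {"dp": [0, 0, 0], "roll": 0, "jaw": 30}
  ]
}}

```text
time_s: 9.72
tcp_pos: [0.6295, 0.0895, 0.167]
eef_rot: [179.9, -0.1, -94.4]
contact_force: [-0.9, -0.4, -2.1]
gripper_width: 0.0372
gripper_force: 30.0
```

```bash
python3 - <<'E'
from h import *
c=cap('wrist','w4');s=r.get_state();print(s['tcp_pos'],s['eef_rot'],s['gripper_width'],s['gripper_force'])
E
```

```text
[0.62751335 0.08939352 0.16731954] [ 1.79823688e+02 -8.22758623e-02 -9.43794794e+01] 0.037153539771269325 29.9994358420372
```

View pics/w4.png

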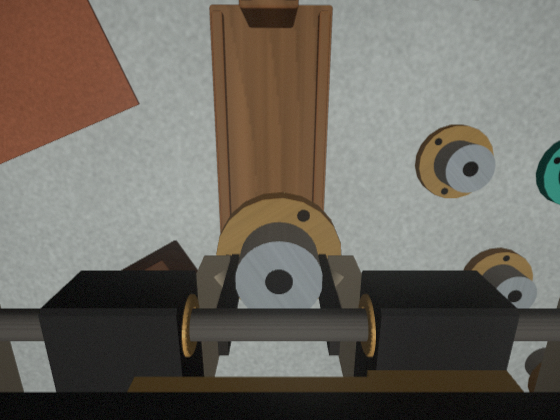

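The wrist view shows the held pulley and the rack floor. The plate edges run from about (211,7) and (331,7), and the hinge post's foot is near row 26. I'll fit the edges.

```bash
cat > rack.py <<'E'
from h import *
def edges(c,rows,lo,hi):
    h=cv2.cvtColor(c['image'],cv2.COLOR_BGR2HSV); L=[];Rr=[]
    for v in rows:
        m=np.where(h[v,lo:hi,1]>75)[0]
        L.append(onz(c,(lo+m.min()-.5,v),.008)[:2]); Rr.append(onz(c,(lo+m.max()+.5,v),.008)[:2])
    return np.array(L),np.array(Rr)
if __name__=='__main__':
    c=load('w4'); L,Rr=edges(c,range(20,190,5),190,350)
    for e in(L,Rr):
        k=np.polyfit(e[:,1],e[:,0],1); print('x at y=.05',np.polyval(k,.05),'yaw',-np.degrees(np.arctan(k[0])),'res',np.std(e[:,0]-np.polyval(k,e[:,1])))
    g=c['image'].astype(int).sum(2)
    print('corners',onz(c,(210.5,6.5),.008),onz(c,(331.5,6.5),.008))
    print('col 225',g[0:14,218]); print('col255',g[14:40,258],g[14:40,280])
E
python3 rack.py
```

```text
x at y=.05 0.6773086293000217 yaw -4.521520773454618 res 0.00022385007318697443
x at y=.05 0.5859806635910595 yaw -4.522893870978737 res 0.00022988072999526857
corners [ 0.66788878 -0.05459009  0.008     ] [ 0.57855362 -0.04783209  0.008     ]
col 225 [437 440 439 439 338 244 243 248 252 248 222 232 255 261]
col255 [106  98 108 100 100  95  96  93 109 104  96 105 109 147 230 256 260 258
 264 253 251 259 259 254 257 254] [ 97 100 102  94 104 105  95 101 106 100 101 100 111 132 224 245 245 247
 251 239 239 246 246 243 245 244]
```

```bash
python3 - <<'E'
from h import *
c=load('w4'); y=np.radians(-4.5); ax=np.array([-np.sin(y),np.cos(y)])
for uv,ry in(((270,27.8),-.087),((218,4.2),-.103),((325,4.6),-.103)):
    p=onz(c,uv,.008)[:2]; print(p, 'centre along-axis', p@ax-ry)
print('ref',np.array([.6316,.05])@ax)
# held pulley crown top circle & flange, in world
print(onz(c,(279,281),.167-.032+.034), onz(c,(279.5,257),.137+.01))
E
```

```text
[ 0.62515752 -0.03701146] centre along-axis 0.09915192995393268
[ 0.66216201 -0.05567799] centre along-axis 0.09944627738917305
[ 0.5833096  -0.04944945] centre along-axis 0.09946892807382121
ref 0.09940063154836327
[0.62826004 0.08653801 0.169     ] [0.62786575 0.08563812 0.147     ]
```

```bash
python3 - <<'E'
from h import *
c=load('w4'); print('far rim y+31:',onz(c,(279,194),.146)[1]+.031)
mv(.6277,.001,.13,-94.5); mv(.6277,.001,.040,-94.5)
E
```

```text
far rim y+31: 0.0845378732943361
dp [88.1 -6.9 37.3] roll 0.002 dist 96
dp [ 88.1  -6.9 127.3] roll 0.002 dist 155
```

{"fn": "send_rows", "kwargs": {
  "steps": [
    {"dp": [50, -4, 0], "roll": 0, "jaw": 30},
    {"dp": [88, -7, 20], "roll": 0, "jaw": 30},
    {"dp": [88, -7, 75], "roll": 0, "jaw": 30},
    {"dp": [88, -7, 112], "roll": 0, "jaw": 30},
    {"dp": [88, -7, 124], "roll": 0, "jaw": 30}
  ]
}}

```text
time_s: 10.4
tcp_pos: [0.6253, 0.0009, 0.0451]
eef_rot: [179.8, -0.1, -94.3]
contact_force: [-5.5, -2.3, 6.1]
gripper_width: 0.0374
gripper_force: 29.6
```

```bash
python3 - <<'E'
from h import *
s=r.get_state();print(s['contact_force'])
mv(.6277,.001,.040,-94.5)
E
```

```text
[-5.49447643 -2.26214125  6.13521045]
dp [-0.3 -2.4  5.1] roll 0.004 dist 6
```

```bash
python3 - <<'E'
from h import *
c=cap('wrist','w5');s=r.get_state();print(s['tcp_pos'],s['contact_force'],s['moment'])
E
```

```text
[0.62565645 0.00121811 0.04435619] [-0.33712318  0.47853662 -2.01072143] [ 0.04413671  0.03508307 -0.03395588]
```

View pics/w5.png

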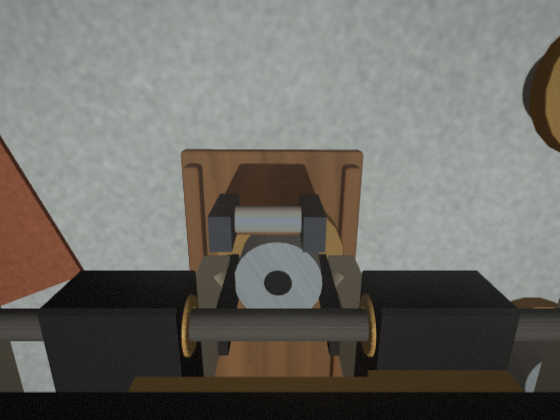

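The pulley sits between the walls, about 2 mm toward -x. I'll correct that, lower it, and release.

{"fn": "send_rows", "kwargs": {
  "steps": [
    {"dp": [0, -2, 2], "roll": 0, "jaw": 30},
    {"dp": [0, -2, 4.5], "roll": 0, "jaw": 30},
    {"dp": [0, -2, 4.5], "roll": 0, "jaw": 30},
    {"dp": [0, -2, 4.5], "roll": 0, "jaw": 75},
    {"dp": [0, -2, 4.5], "roll": 0, "jaw": 75}
  ]
}}

```text
time_s: 11.08
tcp_pos: [0.6296, 0.0015, 0.0415]
eef_rot: [-180.0, 0.0, -94.3]
contact_force: [-0.1, 0.2, -0.3]
gripper_width: 0.0521
gripper_force: 0.0
```

{"fn": "send_rows", "kwargs": {
  "steps": [
    {"dp": [0, 0, 0], "roll": 0, "jaw": 90},
    {"dp": [0, 0, -10], "roll": 0, "jaw": 100},
    {"dp": [0, 0, -60], "roll": 0, "jaw": 100},
    {"dp": [-50, 0, -120], "roll": 0, "jaw": 100},
    {"dp": [-105, 0, -120], "roll": 0, "jaw": 100}
  ]
}}

```text
time_s: 11.7
tcp_pos: [0.6391, 0.1029, 0.1657]
eef_rot: [-179.6, 0.2, -94.4]
contact_force: [0.6, 0.4, -0.5]
gripper_width: 0.0872
gripper_force: 0.0
```

{"fn": "send_rows", "kwargs": {
  "steps": [
    {"dp": [-10, 40, 0], "roll": 0, "jaw": 100},
    {"dp": [-15, 80, 0], "roll": 0, "jaw": 100}
  ]
}}

```text
time_s: 11.95
tcp_pos: [0.5575, 0.1247, 0.161]
eef_rot: [-180.0, 0.0, -94.2]
contact_force: [-1.1, 0.7, 0.7]
gripper_width: 0.0876
gripper_force: 0.0
```

```bash
python3 - <<'E'
from h import *
c=cap('wrist','w6');s=r.get_state();print(s['tcp_pos'],s['eef_rot'],s['contact_force'])
y=np.radians(-4.5);ax=np.array([-np.sin(y),np.cos(y)]);ex=np.array([np.cos(y),np.sin(y)])
for e,a in brass(c,500,30000):
    print(np.round(e[0],1),np.round(e[1],1),a,onz(c,e[0],.006)[:2].round(4),onz(c,e[0],.0285)[:2].round(4))
cv2.imwrite('pics/w6s.png',c['image'])
E
```

```text
[0.55302479 0.12428743 0.16100622] [ 1.79904866e+02  4.52949746e-02 -9.42885308e+01] [-7.86410794 -1.12873081 -3.45136736]
[331.8 383.9] [ 13.1 263.5] 2246.0 [0.5174 0.3333] [0.5199 0.3113]
[ 50.5 254.8] [37.3 84.1] 1465.5 [0.766  0.1693] [0.7498 0.1597]
[426.1 243.6] [42.6 63.9] 1158.0 [0.4294 0.183 ] [0.4385 0.1723]
[374.2 126.2] [70.9 73.7] 1981.5 [0.4763 0.0766] [0.4819 0.0739]
[177.5 115.7] [132.7 272.9] 22691.5 [0.6325 0.0569] [0.6264 0.0557]
[12.4 48.7] [31.8 80.5] 1371.5 [ 0.749 -0.001] [0.7341 0.0022]
```

View pics/w6s.png

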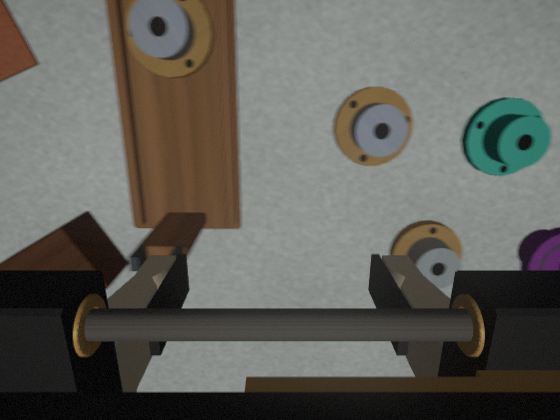

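The placed pulley is in the hinge-end place, with its crown hole at (158,27). Up B is at (374,126) and up A at about (427,250).

```bash
python3 - <<'E'
from h import *
c=load('w6'); y=np.radians(-4.5);ax=np.array([-np.sin(y),np.cos(y)]);ex=np.array([np.cos(y),np.sin(y)]);C=np.array([.6316,.0499])
p=onz(c,(158,27),.042)[:2]; print(p,(p-C)@ex,(p-C)@ax)
im=c['image']; h=cv2.cvtColor(im,cv2.COLOR_BGR2HSV); print(h[15,150],h[130,395],h[60,170],h[100,190],h[30,205])
print('B hole',onz(c,(382,131),.034)[:2])
mv(.4763,.0726,.10,-94.5);mv(.4763,.0726,.031,-94.5)
E
```

```text
[ 0.62638526 -0.00176937] -0.001144735388940891 -0.05191923030902319
[105  26 120] [109  30 135] [ 18 121 101] [ 14 123  95] [ 18 129 117]
B hole [0.47751758 0.07714631]
dp [57.3 72.6 61. ] roll 0.004 dist 111
dp [ 57.3  72.6 130. ] roll 0.004 dist 160
```

{"fn": "send_rows", "kwargs": {
  "steps": [
    {"dp": [30, 40, 0], "roll": 0, "jaw": 100},
    {"dp": [57, 73, 30], "roll": 0, "jaw": 100},
    {"dp": [57, 73, 85], "roll": 0, "jaw": 100},
    {"dp": [57, 73, 120], "roll": 0, "jaw": 100},
    {"dp": [57, 73, 130], "roll": 0, "jaw": 100}
  ]
}}

```text
time_s: 12.62
tcp_pos: [0.4805, 0.0717, 0.0294]
eef_rot: [179.9, -0.1, -94.3]
contact_force: [-0.5, 0.7, 0.6]
gripper_width: 0.0875
gripper_force: 0.0
```

{"fn": "send_rows", "kwargs": {
  "steps": [
    {"dp": [0, 0, 0], "roll": 0, "jaw": 60},
    {"dp": [0, 0, 0], "roll": 0, "jaw": 30},
    {"dp": [0, 0, 0], "roll": 0, "jaw": 30},
    {"dp": [0, 0, 0], "roll": 0, "jaw": 30},
    {"dp": [0, 0, 0], "roll": 0, "jaw": 30}
  ]
}}

```text
time_s: 13.25
tcp_pos: [0.4814, 0.0723, 0.0308]
eef_rot: [-180.0, 0.0, -94.3]
contact_force: [0.3, -1.1, 0.4]
gripper_width: 0.043
gripper_force: 0.0
```

{"fn": "send_rows", "kwargs": {
  "steps": [
    {"dp": [0, 0, 0], "roll": 0, "jaw": 30},
    {"dp": [0, 0, 0], "roll": 0, "jaw": 30},
    {"dp": [0, 0, 0], "roll": 0, "jaw": 30}
  ]
}}

```text
time_s: 13.62
tcp_pos: [0.4811, 0.0721, 0.0305]
eef_rot: [180.0, -0.0, -94.3]
contact_force: [-2.2, 0.5, 5.7]
gripper_width: 0.0372
gripper_force: 30.0
```

```bash
python3 - <<'E'
from h import *
s=r.get_state();print(s['tcp_pos'],s['eef_rot'],s['contact_force'],s['gripper_width'],s['gripper_force'])
mv(.4813,.05,.165,-94.5);mv(.638,.185,.165,-94.5)
E
```

```text
[0.48110356 0.07213266 0.03052995] [ 1.79985627e+02 -9.58805129e-03 -9.42934511e+01] [-2.18157207  0.51400112  5.66284409] 0.03724857676284864 30.001055002212524
dp [  22.1   -1.9 -134.5] roll 0.004 dist 136
dp [-124.3 -148.  -134.5] roll 0.004 dist 235
```

{"fn": "send_rows", "kwargs": {
  "steps": [
    {"dp": [0, 0, -60], "roll": 0, "jaw": 30},
    {"dp": [0, 0, -120], "roll": 0, "jaw": 30},
    {"dp": [-40, -50, -135], "roll": 0, "jaw": 30},
    {"dp": [-80, -95, -135], "roll": 0, "jaw": 30},
    {"dp": [-124, -135, -135], "roll": 0, "jaw": 30}
  ]
}}

```text
time_s: 14.25
tcp_pos: [0.6267, 0.1867, 0.1656]
eef_rot: [-180.0, 0.0, -94.3]
contact_force: [0.1, -0.4, -2.4]
gripper_width: 0.0374
gripper_force: 30.0
```

{"fn": "send_rows", "kwargs": {
  "steps": [
    {"dp": [0, -13, 0], "roll": 0, "jaw": 30},
    {"dp": [0, -13, 0], "roll": 0, "jaw": 30},
    {"dp": [0, -13, 0], "roll": 0, "jaw": 30}
  ]
}}

```text
time_s: 14.62
tcp_pos: [0.6371, 0.1839, 0.165]
eef_rot: [179.9, -0.0, -94.3]
contact_force: [-0.2, 0.5, -1.0]
gripper_width: 0.037
gripper_force: 30.0
```

```bash
cat >> h.py <<'E'
def hole(c,u0,v0,w=30,mx=6):
    g=cv2.cvtColor(c['image'],cv2.COLOR_BGR2GRAY)[v0-w:v0+w,u0-w:u0+w]
    m=(g<62).astype(np.uint8); n,l,st,ce=cv2.connectedComponentsWithStats(m)
    return [(np.round(ce[i]+[u0-w,v0-w],1).tolist(),int(st[i,4])) for i in range(1,n) if 80<st[i,4]<1500]
E
python3 - <<'E'
from h import *
from rack import edges
print('old',hole(load('w4'),279,281))
c=cap('wrist','w7');s=r.get_state();print(s['tcp_pos'],s['gripper_width'],hole(c,279,281))
L,Rr=edges(c,range(10,130,5),180,350)
for e in(L,Rr):
    k=np.polyfit(e[:,1],e[:,0],1); print('x at .1027',np.polyval(k,.1027),-np.degrees(np.arctan(k[0])),np.std(e[:,0]-np.polyval(k,e[:,1])))
c=load('w4');L,Rr=edges(c,range(20,190,5),190,350)
o=cap('wrist','w7b')
E
```

```text
old [([278.4, 281.5], 500), ([278.5, 309.5], 120)]
[0.63723456 0.18402337 0.16546702] 0.037274243785345995 [([278.5, 300.0], 598)]
x at .1027 0.6817773496832557 -4.4757940729798165 0.00021552740488868245
x at .1027 0.5904842991548455 -4.5311356622433925 0.00021745649700893776
```

```bash
python3 - <<'E'
from h import *
c=load('w7'); p=onz(c,(278.5,300),.1688);print(p[:2],'tcp',[.6372,.1840])
c4=load('w4'); 
# far rim rows for flange
for n,k in(('w4',c4),('w7',c)):
    h=cv2.cvtColor(k['image'],cv2.COLOR_BGR2HSV); print(n,[(v,h[v,270:290].mean(0).round().tolist()) for v in range(185,225,3)])
E
```

```text
[0.63679857 0.18934684] tcp [0.6372, 0.184]
w4 [(185, [14.0, 127.0, 113.0]), (188, [14.0, 126.0, 113.0]), (191, [14.0, 127.0, 113.0]), (194, [16.0, 137.0, 75.0]), (197, [16.0, 136.0, 78.0]), (200, [18.0, 127.0, 138.0]), (203, [18.0, 127.0, 139.0]), (206, [18.0, 127.0, 140.0]), (209, [18.0, 127.0, 141.0]), (212, [18.0, 127.0, 141.0]), (215, [18.0, 127.0, 140.0]), (218, [18.0, 126.0, 139.0]), (221, [18.0, 125.0, 137.0]), (224, [18.0, 39.0, 73.0])]
w7 [(185, [64.0, 8.0, 167.0]), (188, [65.0, 8.0, 170.0]), (191, [66.0, 7.0, 169.0]), (194, [65.0, 7.0, 172.0]), (197, [63.0, 7.0, 171.0]), (200, [65.0, 8.0, 169.0]), (203, [64.0, 8.0, 170.0]), (206, [63.0, 8.0, 168.0]), (209, [16.0, 90.0, 87.0]), (212, [16.0, 104.0, 82.0]), (215, [18.0, 119.0, 130.0]), (218, [18.0, 119.0, 147.0]), (221, [18.0, 119.0, 147.0]), (224, [18.0, 119.0, 147.0])]
```

```bash
python3 -c "
from h import *
mv(.6355,.0979,.042,-94.5)"
```

```text
dp [ 86.1  -4.6 123.8] roll 0.003 dist 151
```

{"fn": "send_rows", "kwargs": {
  "steps": [
    {"dp": [45, -2, 0], "roll": 0, "jaw": 30},
    {"dp": [86, -5, 5], "roll": 0, "jaw": 30},
    {"dp": [86, -5, 60], "roll": 0, "jaw": 30},
    {"dp": [86, -5, 108], "roll": 0, "jaw": 30},
    {"dp": [86, -5, 118], "roll": 0, "jaw": 30}
  ]
}}

```text
time_s: 15.35
tcp_pos: [0.6342, 0.0974, 0.045]
eef_rot: [179.7, -0.1, -94.3]
contact_force: [-0.8, 0.7, -1.1]
gripper_width: 0.0373
gripper_force: 30.0
```

{"fn": "send_rows", "kwargs": {
  "steps": [
    {"dp": [0, 0, 3], "roll": 0, "jaw": 30},
    {"dp": [0, 0, 3], "roll": 0, "jaw": 30}
  ]
}}

```text
time_s: 15.6
tcp_pos: [0.6379, 0.0992, 0.0465]
eef_rot: [-179.8, 0.1, -94.3]
contact_force: [-0.3, 0.4, -1.5]
gripper_width: 0.0369
gripper_force: 30.0
```

```bash
python3 -c "
from h import *
s=r.get_state();print(s['contact_force'],s['tcp_pos'])
mv(.6355,.0979,.040,-94.5)"
```

```text
[-0.31882355  0.39214314 -1.54325298] [0.63789649 0.09921555 0.04645874]
dp [1.5 2.3 6.5] roll 0.004 dist 7
```

{"fn": "send_rows", "kwargs": {
  "steps": [
    {"dp": [0.5, 1, 4], "roll": 0, "jaw": 30},
    {"dp": [0.5, 1, 5], "roll": 0, "jaw": 30},
    {"dp": [0.5, 1, 5], "roll": 0, "jaw": 30},
    {"dp": [0.5, 1, 5], "roll": 0, "jaw": 75},
    {"dp": [0.5, 1, 5], "roll": 0, "jaw": 75}
  ]
}}

```text
time_s: 16.23
tcp_pos: [0.6359, 0.0983, 0.0397]
eef_rot: [-180.0, 0.0, -94.3]
contact_force: [0.4, -0.2, 0.2]
gripper_width: 0.0516
gripper_force: 0.0
```

{"fn": "send_rows", "kwargs": {
  "steps": [
    {"dp": [0, 0, 0], "roll": 0, "jaw": 90},
    {"dp": [0, 0, -15], "roll": 0, "jaw": 100},
    {"dp": [0, 0, -70], "roll": 0, "jaw": 100},
    {"dp": [-40, 35, -125], "roll": 0, "jaw": 100},
    {"dp": [-89, 60, -125], "roll": 0, "jaw": 100}
  ]
}}

```text
time_s: 16.85
tcp_pos: [0.5851, 0.1896, 0.1691]
eef_rot: [-179.7, 0.2, -94.4]
contact_force: [-0.1, 1.2, -0.8]
gripper_width: 0.0872
gripper_force: 0.0
```

{"fn": "send_rows", "kwargs": {
  "steps": [
    {"dp": [0, 22, 0], "roll": 0, "jaw": 100},
    {"dp": [0, 22, 0], "roll": 0, "jaw": 100},
    {"dp": [0, 22, 0], "roll": 0, "jaw": 100}
  ]
}}

```text
time_s: 17.23
tcp_pos: [0.5621, 0.1907, 0.1649]
eef_rot: [-179.9, 0.0, -94.3]
contact_force: [-0.5, 0.4, 0.3]
gripper_width: 0.0876
gripper_force: 0.0
```

```bash
cat > fit.py <<'E'
from h import *
from scipy.optimize import least_squares
# grey crown top disc detector + brass ellipse; returns world xy candidates
def ups(c,base=0.):
    h=cv2.cvtColor(c['image'],cv2.COLOR_BGR2HSV); m=cv2.inRange(h,(98,15,85),(118,60,200))
    m=cv2.morphologyEx(m,cv2.MORPH_OPEN,np.ones((5,5))); m[300:]=0
    for k in cv2.findContours(m,0,1)[0]:
        if cv2.contourArea(k)>600:
            e=cv2.fitEllipse(k); print('crown px',np.round(e[0],1),np.round(e[1],1),'table',onz(c,e[0],.034)[:2].round(4),'floor',onz(c,e[0],.042)[:2].round(4),'2nd',onz(c,e[0],.076)[:2].round(4))
def rel(p):
    y=np.radians(-4.5); d=np.array(p)-[.6316,.0499]; return np.round([d@[np.cos(y),np.sin(y)],d@[-np.sin(y),np.cos(y)]],4)
E
python3 - <<'E'
from fit import *
c=cap('wrist','w8');s=r.get_state();print(s['tcp_pos'],s['eef_rot'][2])
ups(c)
for e,a in brass(c,500,40000): print(np.round(e[0],1),np.round(e[1],1),a,onz(c,e[0],.006)[:2].round(4))
E
```

```text
[0.56227859 0.19041806 0.16453991] -94.31403155683876
crown px [164.1  88.6] [49.9 56.8] table [0.6371 0.1021] floor [0.6347 0.1022] 2nd [0.6246 0.1028]
[433.  181.3] [65.9 71. ] 1721.0 [0.4297 0.193 ]
[173.3  71.4] [139.3 177.7] 17242.5 [0.6362 0.0895]
```

{"fn": "send_rows", "kwargs": {
  "steps": [
    {"dp": [50, 20, 0], "roll": 0, "jaw": 100},
    {"dp": [105, 35, 0], "roll": 0, "jaw": 100},
    {"dp": [160, 50, 0], "roll": 0, "jaw": 100},
    {"dp": [208, 66, 0], "roll": 0, "jaw": 100},
    {"dp": [208, 66, 0], "roll": 0, "jaw": 100}
  ]
}}

```text
time_s: 17.9
tcp_pos: [0.4791, -0.0149, 0.1641]
eef_rot: [180.0, -0.0, -94.5]
contact_force: [-0.5, 1.4, -0.5]
gripper_width: 0.0878
gripper_force: 0.0
```

{"fn": "send_rows", "kwargs": {
  "steps": [
    {"dp": [0, 0, 0], "roll": 0, "jaw": 100},
    {"dp": [0, 0, 0], "roll": 0, "jaw": 100}
  ]
}}

```text
time_s: 18.15
tcp_pos: [0.481, -0.0114, 0.164]
eef_rot: [-180.0, -0.0, -94.3]
contact_force: [0.1, -0.2, 0.1]
gripper_width: 0.0875
gripper_force: 0.0
```

```bash
cat >> fit.py <<'E'
def show(name):
    c=cap('wrist',name);s=r.get_state();print(s['tcp_pos'],s['gripper_width'],s['gripper_force'])
    ups(c)
    for e,a in brass(c,500,40000): print('brass',np.round(e[0],1),np.round(e[1],1),a,'up',onz(c,e[0],.006)[:2].round(4),'dn',onz(c,e[0],.0285)[:2].round(4))
    return c
E
python3 - <<'E'
from fit import *
show('w9'); mv(.4805,-.073,.028,-94.5)
E
```

```text
[ 0.48085526 -0.01126471  0.16385273] 0.08773502741819032 0.0
brass [343.1 368. ] [30.2 53.9] 768.5 up [0.4286 0.1806] dn [0.432 0.16 ]
brass [108.9 216.7] [120.8 137.2] 10682.5 up [0.6305 0.0018] dn [ 0.6188 -0.0054]
brass [273.9 118. ] [82.3 84.2] 5444.0 up [ 0.4794 -0.0716] dn [ 0.479  -0.0734]
dp [ 61.6  -4.2 135.9] roll 0.004 dist 149
```

{"fn": "send_rows", "kwargs": {
  "steps": [
    {"dp": [62, -3, 0], "roll": 0, "jaw": 100},
    {"dp": [62, -3, 50], "roll": 0, "jaw": 100},
    {"dp": [62, -3, 105], "roll": 0, "jaw": 100},
    {"dp": [62, -3, 130], "roll": 0, "jaw": 100},
    {"dp": [62, -3, 136], "roll": 0, "jaw": 100}
  ]
}}

```text
time_s: 18.82
tcp_pos: [0.4779, -0.0736, 0.0262]
eef_rot: [179.8, -0.1, -94.2]
contact_force: [0.2, 0.8, 0.4]
gripper_width: 0.0876
gripper_force: 0.0
```

{"fn": "send_rows", "kwargs": {
  "steps": [
    {"dp": [0, 0, 0], "roll": 0, "jaw": 60},
    {"dp": [0, 0, 0], "roll": 0, "jaw": 55},
    {"dp": [0, 0, 0], "roll": 0, "jaw": 55},
    {"dp": [0, 0, 0], "roll": 0, "jaw": 55},
    {"dp": [0, 0, 0], "roll": 0, "jaw": 55}
  ]
}}

```text
time_s: 19.45
tcp_pos: [0.4794, -0.0737, 0.029]
eef_rot: [-179.9, 0.0, -94.3]
contact_force: [-1.5, 1.5, 6.9]
gripper_width: 0.0609
gripper_force: 30.0
```

```bash
python3 - <<'E'
from fit import *
s=r.get_state();print(s['tcp_pos'],s['gripper_width'],s['gripper_force'],s['contact_force'])
mv(.4795,.0,.17,-94.5); mv(.6306,.15,.17,-94.5)
E
```

```text
[ 0.47939197 -0.07366841  0.02899585] 0.060945976522578285 30.001110434532166 [-1.48361694  1.5471948   6.86269227]
dp [ -73.5    5.4 -141. ] roll 0.004 dist 159
dp [-234.3 -134.1 -141. ] roll 0.004 dist 305
```

{"fn": "send_rows", "kwargs": {
  "steps": [
    {"dp": [0, 0, -60], "roll": 0, "jaw": 55},
    {"dp": [-10, 1, -115], "roll": 0, "jaw": 55},
    {"dp": [-65, 2, -141], "roll": 0, "jaw": 55},
    {"dp": [-115, -25, -141], "roll": 0, "jaw": 55},
    {"dp": [-130, -85, -141], "roll": 0, "jaw": 55}
  ]
}}

```text
time_s: 20.08
tcp_pos: [0.5732, 0.0524, 0.1709]
eef_rot: [-179.9, 0.1, -94.1]
contact_force: [1.5, 0.2, -0.5]
gripper_width: 0.061
gripper_force: 30.0
```

{"fn": "send_rows", "kwargs": {
  "steps": [
    {"dp": [-5, -56, 0], "roll": 0, "jaw": 55},
    {"dp": [-5, -56, 0], "roll": 0, "jaw": 55},
    {"dp": [-5, -56, 0], "roll": 0, "jaw": 55},
    {"dp": [-5, -56, 0], "roll": 0, "jaw": 55}
  ]
}}

```text
time_s: 20.58
tcp_pos: [0.6284, 0.0499, 0.1693]
eef_rot: [180.0, 0.0, -94.3]
contact_force: [-1.0, -0.6, -2.0]
gripper_width: 0.0608
gripper_force: 30.0
```

```bash
python3 - <<'E'
from fit import *
c=show('w10'); print(hole(c,279,285,40)); z=r.get_state()['tcp_pos'][2]
for q,a in hole(c,279,285,40): print(onz(c,q,z-.029+.034)[:2])
mv(.6305,.0502,.040)
cv2.imwrite('pics/w10s.png',c['image'])
E
```

```text
[0.628532   0.05001713 0.16957839] 0.06147187396837883 29.999684393405914
crown px [272.8 131.6] [49.8 51. ] table [ 0.628  -0.0021] floor [ 0.6278 -0.003 ] 2nd [ 0.627  -0.0069]
brass [341.7 382.4] [ 17.2 337.9] 3590.0 up [0.577  0.2654] dn [0.5803 0.2436]
brass [139.1 327.4] [18.4 55.6] 509.5 up [0.7762 0.1822] dn [0.7649 0.1664]
brass [275.7 195.1] [136.6 309.9] 27357.5 up [0.6305 0.0559] dn [0.6298 0.0493]
brass [ 58.8 118.3] [144.7 177.4] 17538.0 up [ 0.8028 -0.0227] dn [ 0.7896 -0.0236]
[([278.5, 293.1], 517), ([278.3, 313.5], 806)]
[0.62769316 0.05095176]
[0.62854769 0.06121971]
dp [ -0.3  -1.9 129.6] roll 0.0 dist 130
```

View pics/w10s.png

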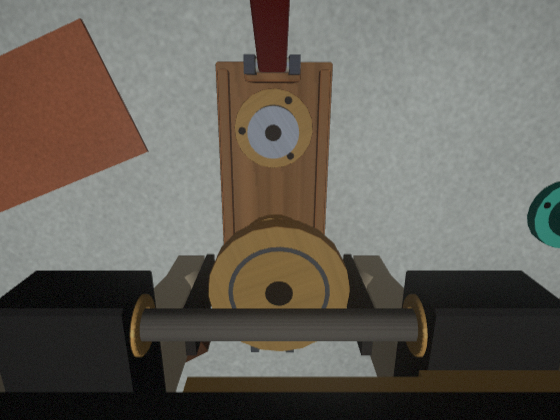

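C sits exactly in the hinge place, with its crown at (273,132). The held crown-down pulley is centred at (278,293). I'll lower it.

{"fn": "send_rows", "kwargs": {
  "steps": [
    {"dp": [1, -1.5, 50], "roll": 0, "jaw": 55},
    {"dp": [1, -1.5, 90], "roll": 0, "jaw": 55},
    {"dp": [1, -1.5, 112], "roll": 0, "jaw": 55},
    {"dp": [1, -1.5, 122], "roll": 0, "jaw": 55},
    {"dp": [1, -1.5, 128], "roll": 0, "jaw": 55}
  ]
}}

```text
time_s: 21.25
tcp_pos: [0.631, 0.0492, 0.0416]
eef_rot: [-179.9, 0.0, -94.3]
contact_force: [-0.5, 0.4, -1.4]
gripper_width: 0.061
gripper_force: 30.0
```

{"fn": "send_rows", "kwargs": {
  "steps": [
    {"dp": [0, 0, 2], "roll": 0, "jaw": 55},
    {"dp": [0, 0, 2.5], "roll": 0, "jaw": 55},
    {"dp": [0, 0, 2.5], "roll": 0, "jaw": 55}
  ]
}}

```text
time_s: 21.62
tcp_pos: [0.6311, 0.0492, 0.0392]
eef_rot: [-179.9, 0.0, -94.3]
contact_force: [0.4, -0.2, -2.0]
gripper_width: 0.061
gripper_force: 30.0
```

{"fn": "send_rows", "kwargs": {
  "steps": [
    {"dp": [0, 0, 1.5], "roll": 0, "jaw": 55},
    {"dp": [0, 0, 1.5], "roll": 0, "jaw": 90},
    {"dp": [0, 0, 1.5], "roll": 0, "jaw": 100},
    {"dp": [0, 0, 1.5], "roll": 0, "jaw": 100},
    {"dp": [0, 0, -30], "roll": 0, "jaw": 100}
  ]
}}

```text
time_s: 22.25
tcp_pos: [0.629, 0.0485, 0.0665]
eef_rot: [179.7, -0.1, -94.3]
contact_force: [0.6, 0.7, -0.3]
gripper_width: 0.0871
gripper_force: 0.0
```

{"fn": "send_rows", "kwargs": {
  "steps": [
    {"dp": [0, 0, -50], "roll": 0, "jaw": 100},
    {"dp": [-30, 30, -95], "roll": 0, "jaw": 100},
    {"dp": [-70, 75, -97], "roll": 0, "jaw": 100},
    {"dp": [-110, 120, -97], "roll": 0, "jaw": 100},
    {"dp": [-150, 165, -97], "roll": 0, "jaw": 100}
  ]
}}

```text
time_s: 22.88
tcp_pos: [0.4762, 0.2121, 0.1659]
eef_rot: [-180.0, 0.0, -94.3]
contact_force: [-0.1, 1.8, -0.1]
gripper_width: 0.0877
gripper_force: 0.0
```

{"fn": "send_rows", "kwargs": {
  "steps": [
    {"dp": [-37, 50, 0], "roll": 0, "jaw": 100},
    {"dp": [-37, 50, 0], "roll": 0, "jaw": 100},
    {"dp": [-37, 50, 0], "roll": 0, "jaw": 100},
    {"dp": [-37, 50, 0], "roll": 0, "jaw": 100}
  ]
}}

```text
time_s: 23.38
tcp_pos: [0.4311, 0.2509, 0.1654]
eef_rot: [180.0, -0.0, -94.4]
contact_force: [0.3, -0.3, -0.6]
gripper_width: 0.0877
gripper_force: 0.0
```

```bash
python3 - <<'E'
from fit import *
c=show('w11')
t=cap('top','t2')
for e,a in brass(t,300,400): print(np.round(e[0],1),a,'up',onz(t,e[0],.006)[:2].round(4),'dn',onz(t,e[0],.0285)[:2].round(4))
mv(.431,.192,.030)
E
```

```text
[0.43113178 0.25075999 0.16535063] 0.0874463464039781 0.0
crown px [270.7 123.2] [49.6 50.5] table [0.4316 0.1922] floor [0.4314 0.1915] 2nd [0.4305 0.1884]
brass [354.9 243.7] [65.1 75.3] 3696.0 up [0.3653 0.3067] dn [0.3696 0.2964]
brass [271.3 119.8] [75.4 77. ] 4554.0 up [0.4317 0.1921] dn [0.4311 0.1902]
brass [27.5 45.8] [ 61.7 104.9] 4415.0 up [0.6129 0.1229] dn [0.5989 0.1262]
[397.3 278.9] 382.5 up [ 0.3709 -0.313 ] dn [ 0.3729 -0.3071]
[212.4 256.8] 354.5 up [0.4341 0.1918] dn [0.4349 0.188 ]
dp [ 58.6  -4.4 135.3] roll 0.0 dist 147
```

{"fn": "send_rows", "kwargs": {
  "steps": [
    {"dp": [58, -5, 0], "roll": 0, "jaw": 100},
    {"dp": [58, -5, 50], "roll": 0, "jaw": 100},
    {"dp": [58, -5, 105], "roll": 0, "jaw": 100},
    {"dp": [58, -5, 130], "roll": 0, "jaw": 100},
    {"dp": [58, -5, 136], "roll": 0, "jaw": 100}
  ]
}}

```text
time_s: 24.1
tcp_pos: [0.4307, 0.1918, 0.0279]
eef_rot: [179.9, -0.2, -94.4]
contact_force: [1.0, -0.1, 0.4]
gripper_width: 0.088
gripper_force: 0.0
```

{"fn": "send_rows", "kwargs": {
  "steps": [
    {"dp": [0, 0, 0], "roll": 0, "jaw": 40},
    {"dp": [0, 0, 0], "roll": 0, "jaw": 30},
    {"dp": [0, 0, 0], "roll": 0, "jaw": 30},
    {"dp": [0, 0, 0], "roll": 0, "jaw": 30},
    {"dp": [0, 0, 0], "roll": 0, "jaw": 30}
  ]
}}

```text
time_s: 24.72
tcp_pos: [0.4311, 0.1936, 0.0298]
eef_rot: [-180.0, 0.0, -94.3]
contact_force: [0.1, 0.3, 0.3]
gripper_width: 0.0432
gripper_force: 0.0
```

{"fn": "send_rows", "kwargs": {
  "steps": [
    {"dp": [0, 0, 0], "roll": 0, "jaw": 30},
    {"dp": [0, 0, 0], "roll": 0, "jaw": 30},
    {"dp": [0, 0, 0], "roll": 0, "jaw": 30}
  ]
}}

```text
time_s: 25.1
tcp_pos: [0.4312, 0.1936, 0.0297]
eef_rot: [-180.0, 0.0, -94.3]
contact_force: [-1.4, -0.0, 5.6]
gripper_width: 0.0374
gripper_force: 30.0
```

```bash
python3 - <<'E'
from fit import *
s=r.get_state();print(s['tcp_pos'],s['gripper_width'],s['gripper_force'],s['contact_force'])
mv(.6308,.05,.19)
E
```

```text
[0.4311705  0.19362665 0.02971634] 0.037357112377316926 30.00089406967163 [-1.35837267 -0.03787634  5.56363603]
dp [ 128.3 -209.8 -160.3] roll 0.0 dist 294
```

{"fn": "send_rows", "kwargs": {
  "steps": [
    {"dp": [0, 0, -60], "roll": 0, "jaw": 30},
    {"dp": [0, 0, -120], "roll": 0, "jaw": 30},
    {"dp": [15, -50, -155], "roll": 0, "jaw": 30},
    {"dp": [30, -105, -160], "roll": 0, "jaw": 30},
    {"dp": [45, -160, -160], "roll": 0, "jaw": 30}
  ]
}}

```text
time_s: 25.72
tcp_pos: [0.5888, 0.1361, 0.1903]
eef_rot: [-179.9, 0.1, -94.3]
contact_force: [0.0, 1.8, -1.7]
gripper_width: 0.0374
gripper_force: 30.0
```

{"fn": "send_rows", "kwargs": {
  "steps": [
    {"dp": [3, -44, 0], "roll": 0, "jaw": 30},
    {"dp": [3, -44, 0], "roll": 0, "jaw": 30},
    {"dp": [3, -44, 0], "roll": 0, "jaw": 30},
    {"dp": [3, -44, 0], "roll": 0, "jaw": 30}
  ]
}}

```text
time_s: 26.22
tcp_pos: [0.6299, 0.1305, 0.1894]
eef_rot: [180.0, -0.0, -94.3]
contact_force: [-1.1, -0.3, -1.2]
gripper_width: 0.0375
gripper_force: 30.0
```

```bash
python3 - <<'E'
from fit import *
c=show('w12'); z=r.get_state()['tcp_pos'][2]
for q,a in hole(c,279,285,40): print('held',q,a,onz(c,q,z-.0297+.034)[:2])
for q,a in hole(c,275,165,55): print('E?',q,a,onz(c,q,.042)[:2],rel(onz(c,q,.042)[:2]))
mv(.6308,.0500,.09)
E
```

```text
[0.63006672 0.13061924 0.18975357] 0.03735441876582372 29.999696910381317
crown px [268.3 160.1] [44.8 45.1] table [0.6356 0.1036] floor [0.6353 0.1021] 2nd [0.6339 0.0956]
crown px [266.5  19.4] [46.4 53.9] table [ 0.6283 -0.0011] floor [6.281e-01 1.000e-04] 2nd [0.6276 0.0056]
brass [425.1 381. ] [ 19.1 632.6] 5898.5 up [0.4825 0.3705] dn [0.4922 0.3483]
brass [189.4 325.7] [16.  59.4] 503.5 up [0.7344 0.2788] dn [0.7267 0.2629]
brass [145.7 243.6] [ 61.3 116.4] 4727.0 up [0.7628 0.182 ] dn [0.7532 0.1727]
brass [271.3 128.7] [124.1 313. ] 23085.5 up [0.6319 0.0813] dn [0.6312 0.0789]
brass [52.2 45.6] [101.8 157.4] 10499.0 up [8.065e-01 8.000e-04] dn [0.7939 0.0039]
held [278.4, 288.5] 493 [0.62917443 0.12963761]
held [278.2, 312.5] 638 [0.63015678 0.14171022]
E? [268.1, 161.0] 142 [0.63549169 0.10279185] [-0.0003  0.053 ]
E? [265.0, 197.6] 421 [0.64060909 0.13330701] [0.0024 0.0839]
E? [281.9, 215.8] 84 [0.62771348 0.15038579] [-0.0118  0.0999]
dp [80.3 -6.7 99.8] roll 0.0 dist 128
```

```bash
python3 - <<'E'
from fit import *
c=load('w12'); u=proj(c,[.6316,.0499,.042]); print(u)
for q,a in hole(c,int(u[0]),int(u[1]),25): print(q,a,rel(onz(c,q,.042)[:2]))
g=cv2.cvtColor(c['image'],cv2.COLOR_BGR2GRAY); m=(g[60:125,235:305]<70).astype(np.uint8); n,l,st,ce=cv2.connectedComponentsWithStats(m)
print([(ce[i]+[235,60],st[i,4],rel(onz(c,ce[i]+[235,60],.042)[:2])) for i in range(1,n) if st[i,4]>15])
E
```

```text
[267.45998483  92.08384147]
[269.1, 92.2] 182 [-0.0012  0.0001]
[(array([269.18518519,  92.31216931]), np.int32(189), array([-0.0013,  0.0002]))]
```

{"fn": "send_rows", "kwargs": {
  "steps": [
    {"dp": [45, -4, 0], "roll": 0, "jaw": 30},
    {"dp": [79, -7, 10], "roll": 0, "jaw": 30},
    {"dp": [79, -7, 65], "roll": 0, "jaw": 30},
    {"dp": [79, -7, 100], "roll": 0, "jaw": 30},
    {"dp": [79, -7, 110], "roll": 0, "jaw": 30}
  ]
}}

```text
time_s: 26.9
tcp_pos: [0.6302, 0.0508, 0.0778]
eef_rot: [179.8, -0.1, -94.3]
contact_force: [-0.3, -0.3, -0.7]
gripper_width: 0.0371
gripper_force: 30.0
```

{"fn": "send_rows", "kwargs": {
  "steps": [
    {"dp": [0, 0, 3], "roll": 0, "jaw": 30},
    {"dp": [0, 0, 5], "roll": 0, "jaw": 30},
    {"dp": [0, 0, 5], "roll": 0, "jaw": 30},
    {"dp": [0, 0, 5], "roll": 0, "jaw": 30}
  ]
}}

```text
time_s: 27.4
tcp_pos: [0.6323, 0.0511, 0.0753]
eef_rot: [-179.9, 0.0, -94.3]
contact_force: [-0.4, 0.0, -0.5]
gripper_width: 0.037
gripper_force: 30.0
```

{"fn": "send_rows", "kwargs": {
  "steps": [
    {"dp": [0, 1, 2.5], "roll": 0, "jaw": 30},
    {"dp": [0, 1, 2.5], "roll": 0, "jaw": 70},
    {"dp": [0, 1, 2.5], "roll": 0, "jaw": 90},
    {"dp": [0, 1, 2.5], "roll": 0, "jaw": 100},
    {"dp": [0, 1, -40], "roll": 0, "jaw": 100}
  ]
}}

```text
time_s: 28.02
tcp_pos: [0.6287, 0.0504, 0.1117]
eef_rot: [179.6, -0.1, -94.3]
contact_force: [0.4, -1.6, -0.2]
gripper_width: 0.0718
gripper_force: 0.0
```

{"fn": "send_rows", "kwargs": {
  "steps": [
    {"dp": [0, 0, -50], "roll": 0, "jaw": 100},
    {"dp": [-35, 30, -75], "roll": 0, "jaw": 100},
    {"dp": [-78, 74, -75], "roll": 0, "jaw": 100},
    {"dp": [-120, 118, -75], "roll": 0, "jaw": 100},
    {"dp": [-162, 162, -75], "roll": 0, "jaw": 100}
  ]
}}

```text
time_s: 28.65
tcp_pos: [0.4803, 0.2259, 0.1899]
eef_rot: [-180.0, 0.0, -94.3]
contact_force: [0.8, 2.3, -0.4]
gripper_width: 0.0877
gripper_force: 0.0
```

{"fn": "send_rows", "kwargs": {
  "steps": [
    {"dp": [-42, 42, 5], "roll": 0, "jaw": 100},
    {"dp": [-85, 85, 15], "roll": 0, "jaw": 100},
    {"dp": [-124, 120, 20], "roll": 0, "jaw": 100},
    {"dp": [-124, 120, 20], "roll": 0, "jaw": 100},
    {"dp": [-124, 120, 20], "roll": 0, "jaw": 100}
  ]
}}

```text
time_s: 29.28
tcp_pos: [0.371, 0.3574, 0.1696]
eef_rot: [-180.0, -0.0, -94.2]
contact_force: [0.0, -0.5, -0.2]
gripper_width: 0.0874
gripper_force: 0.0
```

```bash
python3 - <<'E'
from fit import *
c=show('w13'); mv(.370,.297,.028)
E
```

```text
[0.37136378 0.35703194 0.16959996] 0.08750266252372353 0.0
brass [274.4 119.5] [80.7 82.3] 5216.5 up [0.3693 0.2989] dn [0.3689 0.2971]
dp [ 60.   -3.1 141.6] roll 0.0 dist 154
```

{"fn": "send_rows", "kwargs": {
  "steps": [
    {"dp": [60, -2, 0], "roll": 0, "jaw": 100},
    {"dp": [60, -2, 50], "roll": 0, "jaw": 100},
    {"dp": [60, -2, 105], "roll": 0, "jaw": 100},
    {"dp": [60, -2, 135], "roll": 0, "jaw": 100},
    {"dp": [60, -2, 141], "roll": 0, "jaw": 100}
  ]
}}

```text
time_s: 29.95
tcp_pos: [0.3687, 0.2953, 0.027]
eef_rot: [179.9, -0.2, -94.4]
contact_force: [0.8, -0.6, 1.0]
gripper_width: 0.0878
gripper_force: 0.0
```

{"fn": "send_rows", "kwargs": {
  "steps": [
    {"dp": [0, 0, 0], "roll": 0, "jaw": 60},
    {"dp": [0, 0, 0], "roll": 0, "jaw": 55},
    {"dp": [0, 0, 0], "roll": 0, "jaw": 55},
    {"dp": [0, 0, 0], "roll": 0, "jaw": 55},
    {"dp": [0, 0, 0], "roll": 0, "jaw": 55}
  ]
}}

```text
time_s: 30.58
tcp_pos: [0.369, 0.2981, 0.0295]
eef_rot: [-179.9, 0.1, -94.3]
contact_force: [-0.6, -0.6, 8.1]
gripper_width: 0.0611
gripper_force: 30.0
```

```bash
python3 - <<'E'
from fit import *
s=r.get_state();print(s['tcp_pos'],s['gripper_width'],s['gripper_force'],s['contact_force'])
mv(.6358,.183,.20)
E
```

```text
[0.36903971 0.29807002 0.02953187] 0.06108736430560403 30.00137686729431 [-0.64348708 -0.59308602  8.06284259]
dp [  94.9 -274.6 -170.5] roll 0.0 dist 337
```

{"fn": "send_rows", "kwargs": {
  "steps": [
    {"dp": [0, 0, -60], "roll": 0, "jaw": 55},
    {"dp": [0, 0, -120], "roll": 0, "jaw": 55},
    {"dp": [15, -45, -155], "roll": 0, "jaw": 55},
    {"dp": [34, -100, -170], "roll": 0, "jaw": 55},
    {"dp": [53, -155, -170], "roll": 0, "jaw": 55}
  ]
}}

```text
time_s: 31.2
tcp_pos: [0.5211, 0.233, 0.2009]
eef_rot: [-179.8, 0.2, -94.2]
contact_force: [0.4, 1.7, -1.5]
gripper_width: 0.0615
gripper_force: 30.0
```

{"fn": "send_rows", "kwargs": {
  "steps": [
    {"dp": [20, -58, 0], "roll": 0, "jaw": 55},
    {"dp": [42, -119, 0], "roll": 0, "jaw": 55},
    {"dp": [42, -119, 0], "roll": 0, "jaw": 55},
    {"dp": [42, -119, 0], "roll": 0, "jaw": 55},
    {"dp": [42, -119, 0], "roll": 0, "jaw": 55}
  ]
}}

```text
time_s: 31.82
tcp_pos: [0.6338, 0.1827, 0.1988]
eef_rot: [180.0, 0.0, -94.2]
contact_force: [-0.2, 0.2, -1.0]
gripper_width: 0.061
gripper_force: 30.0
```

```bash
cat >> fit.py <<'E'
def spot(c,p,w=14,th=70):
    u=proj(c,p); a,b=int(u[0]),int(u[1]); g=cv2.cvtColor(c['image'],cv2.COLOR_BGR2GRAY)
    y0,x0=max(0,b-w),max(0,a-w); m=(g[y0:b+w,x0:a+w]<th).astype(np.uint8); n,l,st,ce=cv2.connectedComponentsWithStats(m)
    for i in range(1,n):
        if st[i,4]>40:
            q=ce[i]+[x0,y0]; W=onz(c,q,p[2])[:2]; print('spot',q.round(1),st[i,4],W.round(4),'rel',rel(W))
E
python3 - <<'E'
from fit import *
c=show('w14'); z=r.get_state()['tcp_pos'][2]
print('held'); [print(q,a,onz(c,q,z-.0295+.034)[:2]) for q,a in hole(c,279,285,40)]
print('A');spot(c,[.6316,.0499,.076]);print('B');spot(c,[.6358,.1027,.042]); print('C'); spot(c,[.6274,-.0029,.042])
mv(.6358,.1027,.073)
E
```

```text
[0.63381644 0.18289381 0.19900216] 0.06099054258243282 29.999946355819702
crown px [268.1  92.1] [46.4 48.2] table [0.6355 0.1024] floor [0.6353 0.1023] 2nd [0.6344 0.1019]
crown px [268.3  17.6] [43.2 59. ] table [0.6309 0.0486] floor [0.6308 0.0499] 2nd [0.6304 0.0554]
brass [368.6 381.6] [ 21.  367.8] 4793.5 up [0.5471 0.428 ] dn [0.5524 0.406 ]
brass [139.9 327.2] [20.4 55.8] 567.5 up [0.7954 0.3357] dn [0.7842 0.3199]
brass [278.5 267.9] [ 97.8 149.2] 10693.0 up [0.6399 0.2751] dn [0.639  0.2634]
brass [137.  192.4] [ 80.2 118.5] 6776.0 up [0.7691 0.1849] dn [0.7596 0.1792]
brass [268.1  74.2] [122.2 172.4] 13393.5 up [0.6351 0.088 ] dn [0.6345 0.0887]
brass [28.7 16.1] [ 36.8 116.1] 2231.0 up [0.8292 0.0283] dn [0.8157 0.033 ]
held
[278.5, 289.8] 514 [0.63301829 0.18243317]
[278.3, 313.5] 792 [0.63398518 0.19437606]
A
spot [268.2   8.9] 282 [0.63   0.0503] rel [-0.0016  0.0003]
B
spot [268.1  92.6] 170 [0.6354 0.1027] rel [-0.0004  0.0529]
C
spot [268.2   8.9] 282 [0.6304 0.0441] rel [-0.0007 -0.0059]
spot [267.8  41.2] 69 [0.6325 0.0658] rel [-0.0003  0.0159]
spot [268.1  92.6] 170 [0.6354 0.1027] rel [-0.0004  0.0529]
spot [267.1 137.5] 332 [0.6391 0.1375] rel [0.0006 0.0879]
spot [266.6 220.6] 182 [0.6455 0.2094] rel [0.0013 0.1601]
spot [273.7 289.7] 313 [0.6446 0.2786] rel [-0.005  0.229]
spot [266.4 315.3] 423 [0.6538 0.3059] rel [0.002 0.257]
dp [ 79.8  -7.9 126. ] roll 0.0 dist 149
```

{"fn": "send_rows", "kwargs": {
  "steps": [
    {"dp": [45, -4, 0], "roll": 0, "jaw": 55},
    {"dp": [79, -7.5, 10], "roll": 0, "jaw": 55},
    {"dp": [79, -7.5, 65], "roll": 0, "jaw": 55},
    {"dp": [79, -7.5, 108], "roll": 0, "jaw": 55},
    {"dp": [79, -7.5, 118], "roll": 0, "jaw": 55}
  ]
}}

```text
time_s: 32.5
tcp_pos: [0.6341, 0.1028, 0.0784]
eef_rot: [179.8, -0.1, -94.2]
contact_force: [-0.5, -0.0, -0.3]
gripper_width: 0.0608
gripper_force: 30.0
```

{"fn": "send_rows", "kwargs": {
  "steps": [
    {"dp": [0, 0, 3], "roll": 0, "jaw": 55},
    {"dp": [0, 0, 6], "roll": 0, "jaw": 55},
    {"dp": [0, 0, 6], "roll": 0, "jaw": 55},
    {"dp": [0, 0, 6], "roll": 0, "jaw": 55}
  ]
}}

```text
time_s: 33.0
tcp_pos: [0.6368, 0.103, 0.0755]
eef_rot: [-179.9, 0.0, -94.3]
contact_force: [0.1, -0.4, -1.0]
gripper_width: 0.0611
gripper_force: 30.0
```

{"fn": "send_rows", "kwargs": {
  "steps": [
    {"dp": [0, 1, 3], "roll": 0, "jaw": 55},
    {"dp": [0, 1, 3], "roll": 0, "jaw": 80},
    {"dp": [0, 1, 3], "roll": 0, "jaw": 100},
    {"dp": [0, 1, 3], "roll": 0, "jaw": 100},
    {"dp": [0, 1, -45], "roll": 0, "jaw": 100}
  ]
}}

```text
time_s: 33.62
tcp_pos: [0.6328, 0.1019, 0.1161]
eef_rot: [179.6, -0.2, -94.3]
contact_force: [1.3, 0.6, 0.2]
gripper_width: 0.087
gripper_force: 0.0
```

{"fn": "send_rows", "kwargs": {
  "steps": [
    {"dp": [0, 0, -55], "roll": 0, "jaw": 100},
    {"dp": [5, 55, -75], "roll": 0, "jaw": 100},
    {"dp": [25, 112, -75], "roll": 0, "jaw": 100},
    {"dp": [60, 160, -75], "roll": 0, "jaw": 100},
    {"dp": [110, 190, -75], "roll": 0, "jaw": 100}
  ]
}}

```text
time_s: 34.25
tcp_pos: [0.4357, 0.0069, 0.1948]
eef_rot: [-180.0, 0.0, -94.2]
contact_force: [1.3, 0.3, 0.5]
gripper_width: 0.0878
gripper_force: 0.0
```

{"fn": "send_rows", "kwargs": {
  "steps": [
    {"dp": [58, 18, 0], "roll": 0, "jaw": 100},
    {"dp": [116, 32, 5], "roll": 0, "jaw": 100},
    {"dp": [175, 42, 15], "roll": 0, "jaw": 100},
    {"dp": [232, 47, 20], "roll": 0, "jaw": 100},
    {"dp": [260, 47, 20], "roll": 0, "jaw": 100}
  ]
}}

```text
time_s: 34.88
tcp_pos: [0.37, -0.2505, 0.1743]
eef_rot: [180.0, 0.0, -94.4]
contact_force: [-0.2, 0.1, 0.6]
gripper_width: 0.0878
gripper_force: 0.0
```

{"fn": "send_rows", "kwargs": {
  "steps": [
    {"dp": [0, 0, 0], "roll": 0, "jaw": 100},
    {"dp": [0, 0, 0], "roll": 0, "jaw": 100},
    {"dp": [0, 0, 0], "roll": 0, "jaw": 100}
  ]
}}

```text
time_s: 35.25
tcp_pos: [0.3714, -0.2477, 0.1746]
eef_rot: [-180.0, 0.0, -94.2]
contact_force: [-0.9, 0.4, -0.4]
gripper_width: 0.0877
gripper_force: 0.0
```

```bash
python3 - <<'E'
from fit import *
c=show('w15'); mv(.372,-.307,.028)
E
```

```text
[ 0.37152781 -0.24760683  0.17466588] 0.08822214773846038 0.0
brass [273.5 121.1] [79.1 80.5] 5006.5 up [ 0.3708 -0.3046] dn [ 0.3703 -0.3065]
dp [ 59.2  -4.8 146.7] roll 0.0 dist 158
```

{"fn": "send_rows", "kwargs": {
  "steps": [
    {"dp": [59, -3, 0], "roll": 0, "jaw": 100},
    {"dp": [59, -3, 50], "roll": 0, "jaw": 100},
    {"dp": [59, -3, 105], "roll": 0, "jaw": 100},
    {"dp": [59, -3, 138], "roll": 0, "jaw": 100},
    {"dp": [59, -3, 146], "roll": 0, "jaw": 100}
  ]
}}

```text
time_s: 35.92
tcp_pos: [0.3689, -0.3065, 0.0268]
eef_rot: [179.8, 0.0, -94.2]
contact_force: [0.2, -0.1, 1.4]
gripper_width: 0.0876
gripper_force: 0.0
```

{"fn": "send_rows", "kwargs": {
  "steps": [
    {"dp": [0, 0, 0], "roll": 0, "jaw": 60},
    {"dp": [0, 0, 0], "roll": 0, "jaw": 55},
    {"dp": [0, 0, 0], "roll": 0, "jaw": 55},
    {"dp": [0, 0, 0], "roll": 0, "jaw": 55},
    {"dp": [0, 0, 0], "roll": 0, "jaw": 55}
  ]
}}

```text
time_s: 36.55
tcp_pos: [0.3707, -0.3076, 0.0297]
eef_rot: [-179.9, -0.0, -94.3]
contact_force: [-0.1, 2.8, 8.0]
gripper_width: 0.061
gripper_force: 30.0
```

```bash
python3 - <<'E'
from fit import *
s=r.get_state();print(s['tcp_pos'],s['gripper_width'],s['gripper_force'],s['contact_force'])
mv(.42,.02,.20);mv(.6274,.08,.20)
E
```

```text
[ 0.37069653 -0.30763904  0.02967081] 0.060984204494719654 30.001317858695984 [-0.10105689  2.78468475  7.99588872]
dp [-330.4  -24.7 -170.3] roll 0.0 dist 373
dp [-405.7 -227.1 -170.3] roll 0.0 dist 495
```

{"fn": "send_rows", "kwargs": {
  "steps": [
    {"dp": [0, 0, -60], "roll": 0, "jaw": 55},
    {"dp": [0, 0, -120], "roll": 0, "jaw": 55},
    {"dp": [-40, -15, -160], "roll": 0, "jaw": 55},
    {"dp": [-98, -30, -170], "roll": 0, "jaw": 55},
    {"dp": [-156, -35, -170], "roll": 0, "jaw": 55}
  ]
}}

```text
time_s: 37.17
tcp_pos: [0.4174, -0.153, 0.2001]
eef_rot: [-179.8, 0.0, -94.4]
contact_force: [1.5, 0.8, -1.5]
gripper_width: 0.0608
gripper_force: 30.0
```

{"fn": "send_rows", "kwargs": {
  "steps": [
    {"dp": [-58, -3, 0], "roll": 0, "jaw": 55},
    {"dp": [-116, -5, 0], "roll": 0, "jaw": 55},
    {"dp": [-174, -8, 0], "roll": 0, "jaw": 55},
    {"dp": [-220, -45, 0], "roll": 0, "jaw": 55},
    {"dp": [-245, -98, 0], "roll": 0, "jaw": 55}
  ]
}}

```text
time_s: 37.8
tcp_pos: [0.533, 0.0851, 0.1995]
eef_rot: [-179.9, 0.1, -94.1]
contact_force: [0.4, -0.2, -1.2]
gripper_width: 0.0608
gripper_force: 30.0
```

{"fn": "send_rows", "kwargs": {
  "steps": [
    {"dp": [-4, -58, 0], "roll": 0, "jaw": 55},
    {"dp": [-5, -94, 0], "roll": 0, "jaw": 55},
    {"dp": [-5, -94, 0], "roll": 0, "jaw": 55},
    {"dp": [-5, -94, 0], "roll": 0, "jaw": 55},
    {"dp": [-5, -94, 0], "roll": 0, "jaw": 55}
  ]
}}

```text
time_s: 38.42
tcp_pos: [0.6257, 0.0804, 0.1989]
eef_rot: [-180.0, 0.0, -94.3]
contact_force: [-1.4, -0.5, -1.4]
gripper_width: 0.0614
gripper_force: 30.0
```

```bash
python3 - <<'E'
from fit import *
c=show('w16'); z=r.get_state()['tcp_pos'][2]
print('held'); [print(q,a,onz(c,q,z-.0297+.034)[:2]) for q,a in hole(c,279,285,40)]
print('A');spot(c,[.6316,.0499,.076]);print('C'); spot(c,[.6274,-.0029,.042])
mv(.6274,-.003,.073)
E
```

```text
[0.62587327 0.0804826  0.19913101] 0.06084324760209849 29.999745190143585
crown px [268.8 163.3] [48.9 49.5] table [0.6317 0.0582] floor [0.6314 0.0566] 2nd [0.63   0.0498]
crown px [262.   83.4] [46.6 49. ] table [ 0.6318 -0.0069] floor [ 0.6315 -0.0068] 2nd [ 0.63   -0.0064]
brass [339.3 382.5] [ 16.2 346.7] 3364.5 up [0.573  0.3248] dn [0.576  0.3029]
brass [272.6 180.8] [129.5 369.9] 30271.5 up [0.6306 0.0807] dn [0.6298 0.0751]
brass [59.8 83.6] [146.4 171.7] 17252.5 up [ 0.8092 -0.0201] dn [ 0.7965 -0.019 ]
held
[278.5, 293.5] 516 [0.62509584 0.08210563]
[278.1, 313.7] 823 [0.62603462 0.09233333]
A
spot [268.7 164.1] 188 [0.6301 0.0504] rel [-0.0016  0.0003]
C
spot [262.   83.9] 180 [ 0.6315 -0.0064] rel [ 0.0043 -0.0562]
dp [ 83.1  -7.8 126.1] roll 0.0 dist 151
```

C has since been knocked about 5 mm inside its place. It is still within 12 mm, against the wall and post, so I'll put the last crown-down pulley on it.

{"fn": "send_rows", "kwargs": {
  "steps": [
    {"dp": [45, -5, 0], "roll": 0, "jaw": 55},
    {"dp": [86, -9.5, 10], "roll": 0, "jaw": 55},
    {"dp": [86, -9.5, 65], "roll": 0, "jaw": 55},
    {"dp": [86, -9.5, 108], "roll": 0, "jaw": 55},
    {"dp": [86, -9.5, 118], "roll": 0, "jaw": 55}
  ]
}}

```text
time_s: 39.1
tcp_pos: [0.6275, -0.0064, 0.0784]
eef_rot: [179.8, -0.1, -94.3]
contact_force: [0.1, -0.2, -0.2]
gripper_width: 0.061
gripper_force: 30.0
```

{"fn": "send_rows", "kwargs": {
  "steps": [
    {"dp": [0, 0, 3], "roll": 0, "jaw": 55},
    {"dp": [0, 0, 6], "roll": 0, "jaw": 55},
    {"dp": [0, 0, 6], "roll": 0, "jaw": 55},
    {"dp": [0, 0, 6], "roll": 0, "jaw": 55}
  ]
}}

```text
time_s: 39.6
tcp_pos: [0.6301, -0.0058, 0.0755]
eef_rot: [-179.9, 0.0, -94.3]
contact_force: [0.4, 0.0, -1.8]
gripper_width: 0.0613
gripper_force: 30.0
```

{"fn": "send_rows", "kwargs": {
  "steps": [
    {"dp": [0, 0, 3], "roll": 0, "jaw": 55},
    {"dp": [0, 0, 3], "roll": 0, "jaw": 80},
    {"dp": [0, 0, 3], "roll": 0, "jaw": 100},
    {"dp": [0, 0, 3], "roll": 0, "jaw": 100},
    {"dp": [0, 0, -45], "roll": 0, "jaw": 100}
  ]
}}

```text
time_s: 40.22
tcp_pos: [0.6271, -0.0065, 0.1162]
eef_rot: [179.6, -0.1, -94.3]
contact_force: [1.0, 0.4, 0.8]
gripper_width: 0.0871
gripper_force: 0.0
```

{"fn": "send_rows", "kwargs": {
  "steps": [
    {"dp": [-10, 0, -60], "roll": 0, "jaw": 100},
    {"dp": [-50, 0, -105], "roll": 0, "jaw": 100},
    {"dp": [-100, 0, -120], "roll": 0, "jaw": 100},
    {"dp": [-140, 0, -130], "roll": 0, "jaw": 100},
    {"dp": [-140, 0, -130], "roll": 0, "jaw": 100}
  ]
}}

```text
time_s: 40.85
tcp_pos: [0.6405, 0.1363, 0.2503]
eef_rot: [-179.9, 0.1, -94.1]
contact_force: [0.2, 0.0, -0.3]
gripper_width: 0.0874
gripper_force: 0.0
```

{"fn": "send_rows", "kwargs": {
  "steps": [
    {"dp": [0, 0, 0], "roll": 0, "jaw": 100},
    {"dp": [0, 0, 0], "roll": 0, "jaw": 100}
  ]
}}

```text
time_s: 41.1
tcp_pos: [0.6399, 0.1326, 0.2491]
eef_rot: [180.0, -0.0, -94.4]
contact_force: [-0.7, -0.5, 1.5]
gripper_width: 0.0874
gripper_force: 0.0
```

```bash
python3 - <<'E'
from fit import *
c=show('w17')
for n,p in(('D',[.6358,.1027,.076]),('A',[.6316,.0499,.076]),('F',[.6274,-.0029,.076])): print(n);spot(c,p)
cv2.imwrite('pics/w17s.png',c['image'])
E
```

```text
[0.63996577 0.13254331 0.24914546] 0.08744941178567363 0.0
crown px [281.9  88.1] [44.1 45.9] table [0.6296 0.0502] floor [0.6296 0.0502] 2nd [0.63   0.0501]
brass [170.4 381.3] [ 21.  122.3] 1253.5 up [0.8028 0.4065] dn [0.7929 0.3858]
brass [ 10.1 248.4] [ 22.  104.8] 1149.5 up [0.9558 0.2026] dn [0.937  0.1937]
brass [171.4 223.7] [60.7 96.3] 4182.0 up [0.7645 0.1864] dn [0.7569 0.1784]
brass [279.2  88.7] [102.1 234.6] 17045.5 up [0.6321 0.0507] dn [0.6321 0.0506]
brass [70.4 45.5] [109.2 174.9] 13430.0 up [ 0.8318 -0.0046] dn [ 0.8203 -0.0015]
D
spot [280.9 151.9] 149 [0.6346 0.1027] rel [-0.0011  0.0529]
A
spot [281.9  88.5] 161 [0.63   0.0503] rel [-0.0016  0.0003]
F
spot [277.6  14.9] 214 [ 0.6294 -0.0043] rel [ 0.0021 -0.0542]
```

View pics/w17s.png

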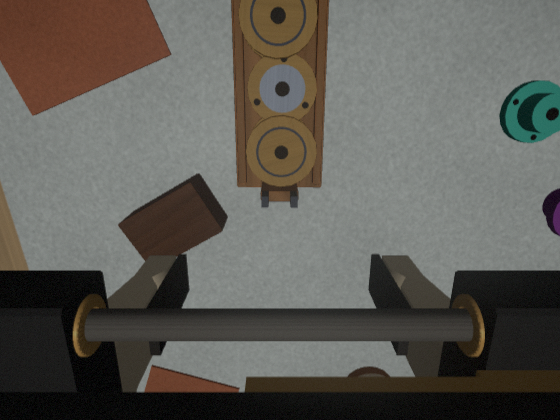

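All six pulleys sit flat and straight in the rack: D at (281,152), A at (282,88), F at (278,15). I'll check the bar angle next.

```bash
python3 - <<'E'
from fit import *
s=cap('side','s2'); t=cap('top','t3')
y=np.radians(-4.5); ex=np.array([np.cos(y),np.sin(y),0]);ax=np.array([-np.sin(y),np.cos(y),0]);H=np.array([.6316,.0499,0])-.096*ax+[0,0,.088]
for n,c in(('s',s),('t',t)):
    h=cv2.cvtColor(c['image'],cv2.COLOR_BGR2HSV); m=cv2.inRange(h,(0,150,40),(6,255,255))|cv2.inRange(h,(174,150,40),(180,255,255))
    ks=[k for k in cv2.findContours(m,0,1)[0] if cv2.contourArea(k)>30]
    print(n,[(cv2.boundingRect(k),cv2.contourArea(k),cv2.boxPoints(cv2.minAreaRect(k)).round(1).tolist()) for k in ks])
    for a in(105,110,115,120,125):
        a_=np.radians(a); u=np.cos(a_)*ax+np.sin(a_)*np.array([0,0,1]); print(a,[proj(c,H+L*u).round(1).tolist() for L in(.02,.196,.222,.248)],(H+.222*u).round(4))
mv(.6165,-.14,.38)
E
```

```text
s [((255, 122, 14, 66), 123.5, [[254.10000610351562, 186.6999969482422], [265.29998779296875, 121.69999694824219], [268.8999938964844, 122.30000305175781], [257.70001220703125, 187.3000030517578]])]
105 [[257.5, 181.9], [264.5, 123.2], [265.6, 113.9], [266.7, 104.5]] [ 0.6196 -0.1031  0.3024]
110 [[257.8, 181.8], [267.2, 122.7], [268.7, 113.5], [270.1, 104.1]] [ 0.6181 -0.1215  0.2966]
115 [[258.0, 181.7], [269.7, 122.7], [271.5, 113.6], [273.3, 104.5]] [ 0.6167 -0.1393  0.2892]
120 [[258.3, 181.7], [272.1, 123.2], [274.2, 114.3], [276.2, 105.4]] [ 0.6154 -0.1565  0.2803]
125 [[258.5, 181.7], [274.2, 124.2], [276.6, 115.6], [278.9, 107.0]] [ 0.6141 -0.1727  0.2699]
t [((300, 171, 35, 14), 143.5, [[298.8999938964844, 179.5], [333.8999938964844, 170.8000030517578], [335.20001220703125, 175.89999389648438], [300.20001220703125, 184.6999969482422]])]
105 [[302.0, 182.4], [326.5, 172.8], [331.0, 171.1], [335.7, 169.2]] [ 0.6196 -0.1031  0.3024]
110 [[302.6, 182.5], [333.9, 173.7], [339.5, 172.2], [345.5, 170.5]] [ 0.6181 -0.1215  0.2966]
115 [[303.3, 182.5], [340.9, 174.8], [347.6, 173.4], [354.6, 171.9]] [ 0.6167 -0.1393  0.2892]
120 [[303.8, 182.6], [347.3, 175.8], [355.0, 174.6], [363.1, 173.4]] [ 0.6154 -0.1565  0.2803]
125 [[304.4, 182.7], [353.3, 176.9], [361.8, 175.9], [370.8, 174.9]] [ 0.6141 -0.1727  0.2699]
dp [ 273.7    2.8 -130.7] roll 0.0 dist 303
```

{"fn": "send_rows", "kwargs": {
  "steps": [
    {"dp": [20, 0, -55], "roll": 0, "jaw": 100},
    {"dp": [60, 1, -100], "roll": 0, "jaw": 100},
    {"dp": [110, 2, -131], "roll": 0, "jaw": 100},
    {"dp": [165, 3, -131], "roll": 0, "jaw": 100},
    {"dp": [220, 3, -131], "roll": 0, "jaw": 100}
  ]
}}

```text
time_s: 41.88
tcp_pos: [0.6202, -0.0875, 0.3812]
eef_rot: [-179.9, 0.0, -94.3]
contact_force: [0.9, -0.0, -0.0]
gripper_width: 0.0877
gripper_force: 0.0
```

{"fn": "send_rows", "kwargs": {
  "steps": [
    {"dp": [39, 0, 0], "roll": 0, "jaw": 100},
    {"dp": [39, 0, 0], "roll": 0, "jaw": 100},
    {"dp": [39, 0, 0], "roll": 0, "jaw": 100},
    {"dp": [39, 0, 0], "roll": 0, "jaw": 100}
  ]
}}

```text
time_s: 42.38
tcp_pos: [0.6178, -0.1238, 0.3804]
eef_rot: [180.0, 0.0, -94.3]
contact_force: [0.6, -0.1, -0.6]
gripper_width: 0.0877
gripper_force: 0.0
```

```bash
python3 - <<'E'
from fit import *
print(r.get_state()['tcp_pos']); mv(.6178,-.126,.290)
c=cap('wrist','w18')['image']; g=cv2.cvtColor(c,cv2.COLOR_BGR2GRAY)
h=cv2.cvtColor(c,cv2.COLOR_BGR2HSV); m=cv2.inRange(h,(0,150,40),(6,255,255))|cv2.inRange(h,(174,150,40),(180,255,255))
print([(cv2.boundingRect(k),cv2.contourArea(k)) for k in cv2.findContours(m,0,1)[0] if cv2.contourArea(k)>30])
for v in range(200,310,15):
    d=np.where(g[v,195:365]<50)[0]; print(v,(d.min()+195,d.max()+195,len(d)) if len(d) else None)
E
```

```text
[ 0.61781201 -0.12380694  0.38043889]
dp [ 2.2 -0.2 90.4] roll 0.0 dist 90
[]
200 (np.int64(261), np.int64(293), 33)
215 (np.int64(259), np.int64(295), 37)
230 (np.int64(257), np.int64(301), 4)
245 (np.int64(273), np.int64(278), 6)
260 (np.int64(300), np.int64(300), 1)
275 (np.int64(266), np.int64(266), 1)
290 (np.int64(293), np.int64(293), 1)
305 (np.int64(259), np.int64(299), 2)
```

{"fn": "send_rows", "kwargs": {
  "newtons": 20,
  "steps": [
    {"dp": [2, 0, 40], "roll": 0, "jaw": 100},
    {"dp": [2, 0, 75], "roll": 0, "jaw": 100},
    {"dp": [2, 0, 90], "roll": 0, "jaw": 100},
    {"dp": [2, 0, 90], "roll": 0, "jaw": 50},
    {"dp": [2, 0, 90], "roll": 0, "jaw": 10}
  ]
}}

```text
time_s: 43.05
tcp_pos: [0.6184, -0.1264, 0.2922]
eef_rot: [-179.9, -0.0, -94.3]
contact_force: [0.3, -0.4, 0.3]
gripper_width: 0.0728
gripper_force: 0.0
```

{"fn": "send_rows", "kwargs": {
  "steps": [
    {"dp": [0, 0, 0], "roll": 0, "jaw": 10},
    {"dp": [0, 0, 0], "roll": 0, "jaw": 10},
    {"dp": [0, 0, 0], "roll": 0, "jaw": 10},
    {"dp": [0, 0, 0], "roll": 0, "jaw": 10},
    {"dp": [0, 0, 0], "roll": 0, "jaw": 10}
  ]
}}

```text
time_s: 43.68
tcp_pos: [0.6177, -0.1265, 0.2905]
eef_rot: [-180.0, 0.0, -94.3]
contact_force: [9.4, -1.6, -3.6]
gripper_width: 0.0233
gripper_force: 5.4
```

{"fn": "send_rows", "kwargs": {
  "steps": [
    {"dp": [0, 0, 0], "roll": 0, "jaw": 10},
    {"dp": [0, 0, 0], "roll": 0, "jaw": 10}
  ]
}}

```text
time_s: 43.92
tcp_pos: [0.6184, -0.1264, 0.2905]
eef_rot: [-179.9, 0.0, -94.3]
contact_force: [6.0, -1.0, -2.2]
gripper_width: 0.0218
gripper_force: 20.0
```

```bash
python3 - <<'E'
from fit import *
s=r.get_state();p=s['tcp_pos'];print(p,s['gripper_width'],s['gripper_force'],s['contact_force'])
y=np.radians(-4.5);ax=np.array([-np.sin(y),np.cos(y),0]);H=np.array([.6316,.0499,0])-.096*ax+[0,0,.088]
g=p+[0,0,.005]; d=g-H; Y=d@ax; R=np.hypot(Y,d[2]); a0=np.arctan2(d[2],Y); print('R',R,np.degrees(a0))
ps=np.radians(s['eef_rot'][2]);C,S=np.cos(ps),np.sin(ps)
for a in list(np.radians([100,87,74,61,48,36,24,13,5,0,-1])):
    q=H+R*(np.cos(a)*ax+[0,0,np.sin(a)])-g; q*=1000
    print(round(np.degrees(a)),np.round([C*q[0]+S*q[1],S*q[0]-C*q[1],-q[2]],1))
E
```

```text
[ 0.61841985 -0.12639324  0.29053302] 0.021785143327286254 19.998062252998352 [ 5.97470632 -1.01144319 -2.21808846]
R 0.22270157688500694 111.2688742691447
100 [-42.1   0.5 -11.8]
87 [-92.4   0.4 -14.9]
74 [-142.2    0.2   -6.5]
61 [-188.8    0.    12.8]
48 [-2.298e+02 -1.000e-01  4.200e+01]
36 [-2.61e+02 -2.00e-01  7.66e+01]
24 [-284.2   -0.3  117. ]
13 [-297.8   -0.4  157.4]
5 [-302.6   -0.4  188.1]
0 [-303.5   -0.4  207.5]
-1 [-303.5   -0.4  211.4]
```

{"fn": "send_rows", "kwargs": {
  "steps": [
    {"dp": [-42, 0.5, -12], "roll": 0, "jaw": 10},
    {"dp": [-92, 0.5, -15], "roll": 0, "jaw": 10},
    {"dp": [-142, 0, -6.5], "roll": 0, "jaw": 10},
    {"dp": [-189, 0, 13], "roll": 0, "jaw": 10},
    {"dp": [-230, 0, 42], "roll": 0, "jaw": 10}
  ]
}}

```text
time_s: 44.55
tcp_pos: [0.6369, 0.1052, 0.2511]
eef_rot: [-179.6, 0.1, -94.2]
contact_force: [11.8, -4.2, -1.6]
gripper_width: 0.022
gripper_force: 20.0
```

{"fn": "send_rows", "kwargs": {
  "steps": [
    {"dp": [-31, 0, 34.5], "roll": 0, "jaw": 10},
    {"dp": [-54, 0, 75], "roll": 0, "jaw": 10},
    {"dp": [-66, 0, 105], "roll": 0, "jaw": 10},
    {"dp": [-71, -0.5, 130], "roll": 0, "jaw": 10},
    {"dp": [-72, -0.5, 138], "roll": 0, "jaw": 10}
  ]
}}

```text
time_s: 45.18
tcp_pos: [0.6433, 0.1805, 0.1111]
eef_rot: [-179.7, 0.4, -94.1]
contact_force: [0.3, 20.1, 5.5]
gripper_width: 0.0219
gripper_force: 20.0
```

```bash
cat > bar.py <<'E'
from fit import *
s=r.get_state();p=s['tcp_pos'];print(p,s['gripper_width'],s['gripper_force'],s['contact_force'])
y=np.radians(-4.5);ax=np.array([-np.sin(y),np.cos(y),0]);H=np.array([.6316,.0499,0])-.096*ax+[0,0,.088]
d=p+[0,0,.005]-H; print(np.hypot(d@ax,d[2]),np.degrees(np.arctan2(d[2],d@ax)))
E
python3 bar.py
```

```text
[0.64329195 0.18052418 0.11112077] 0.02186685292793196 19.990892708301544 [ 0.27520441 20.14353367  5.48931442]
0.22887296734170545 7.057551851027202
```

{"fn": "send_rows", "kwargs": {
  "steps": [
    {"dp": [3, 0, 5], "roll": 0, "jaw": 10},
    {"dp": [3, 0, 12], "roll": 0, "jaw": 10},
    {"dp": [3, 0, 19], "roll": 0, "jaw": 10},
    {"dp": [3, 0, 24], "roll": 0, "jaw": 10},
    {"dp": [3, 0, 24], "roll": 0, "jaw": 10}
  ]
}}

```text
time_s: 45.8
tcp_pos: [0.6432, 0.1786, 0.088]
eef_rot: [-179.6, 0.5, -94.2]
contact_force: [1.2, 24.6, 0.2]
gripper_width: 0.0218
gripper_force: 20.0
```

```bash
python3 bar.py
```

```text
[0.64319832 0.17862283 0.08802463] 0.021811666116899303 19.991077780723572 [ 1.17388053 24.62892491  0.20177652]
0.2252920478389478 1.27795812186185
```

{"fn": "send_rows", "kwargs": {
  "steps": [
    {"dp": [-3, 0, 3], "roll": 0, "jaw": 10},
    {"dp": [-3, 0, 5], "roll": 0, "jaw": 10},
    {"dp": [-3, 0, 7], "roll": 0, "jaw": 10},
    {"dp": [-3, 0, 7], "roll": 0, "jaw": 10}
  ]
}}

```text
time_s: 46.3
tcp_pos: [0.6431, 0.1791, 0.0809]
eef_rot: [-179.7, 0.3, -94.2]
contact_force: [2.7, 15.8, 0.3]
gripper_width: 0.0222
gripper_force: 20.0
```

```bash
python3 bar.py
```

```text
[0.64314273 0.17910065 0.08092672] 0.022169642776766585 19.990208745002747 [ 2.68277161 15.83347713  0.3248803 ]
0.22571752049889607 -0.5262860044339613
```

{"fn": "send_rows", "kwargs": {
  "steps": [
    {"dp": [-2, 0, 2], "roll": 0, "jaw": 10},
    {"dp": [-2, 0, 4], "roll": 0, "jaw": 10},
    {"dp": [-2, 0, 5], "roll": 0, "jaw": 10},
    {"dp": [-2, 0, 5], "roll": 0, "jaw": 10}
  ]
}}

```text
time_s: 46.8
tcp_pos: [0.6431, 0.1793, 0.0758]
eef_rot: [-179.7, 0.2, -94.2]
contact_force: [3.7, 9.3, -0.4]
gripper_width: 0.0216
gripper_force: 20.0
```

```bash
python3 bar.py
```

```text
[0.64307814 0.17930886 0.0757701 ] 0.021643567110551234 19.991211891174316 [ 3.68571334  9.28719581 -0.40427013]
0.2260261639268742 -1.8330333130019476
```

```bash
cat > ang.py <<'E'
from bar import *
from scipy.optimize import minimize_scalar
def red(c):
    h=cv2.cvtColor(c['image'],cv2.COLOR_BGR2HSV); m=cv2.inRange(h,(0,150,40),(6,255,255))|cv2.inRange(h,(174,150,40),(180,255,255))
    return max(cv2.findContours(m,0,1)[0],key=cv2.contourArea)
import sys
for n in(sys.argv[1:] or ['side','top']):
    c=cap(n,n+'_a%d'%int(1000*s['time_s'])); k=red(c); q=k[:,0].astype(float); i=q[:,0].argmin(); e=q[q[:,0]<q[:,0].min()+2]
    print(n,'left end',e.mean(0).round(1),cv2.boxPoints(cv2.minAreaRect(k)).round(1).tolist())
    for a in(0,.05,.1,.15): print(a,[proj(c,H+L*(np.cos(a)*ax+[0,0,np.sin(a)])+np.array([0,0,.005])).round(1).tolist() for L in(0.,.196)])
E
python3 ang.py; python3 - <<'E'
from h import *
import numpy as np
c=load('side0'); h=cv2.cvtColor(c['image'],cv2.COLOR_BGR2HSV); m=cv2.inRange(h,(0,150,40),(6,255,255))|cv2.inRange(h,(174,150,40),(180,255,255))
k=max(cv2.findContours(m,0,1)[0],key=cv2.contourArea); q=k[:,0]; print('initial',q[q[:,0]<q[:,0].min()+2].mean(0),cv2.boxPoints(cv2.minAreaRect(k)).round(1).tolist())
E
```

```text
[0.64307814 0.17930886 0.0757701 ] 0.021643567110551234 19.991211891174316 [ 3.68571334  9.28719581 -0.40427013]
0.2260261639268742 -1.8330333130019476
side left end [236.5 206.2] [[235.0, 206.0], [254.5, 186.5], [257.5, 189.5], [238.0, 209.0]]
0 [[256.7, 186.8], [221.1, 223.7]]
0.05 [[256.7, 186.8], [220.9, 220.7]]
0.1 [[256.7, 186.8], [220.8, 217.6]]
0.15 [[256.7, 186.8], [220.8, 214.4]]
top left end [223.7 176.3] [[222.8000030517578, 179.60000610351562], [223.3000030517578, 172.60000610351562], [299.3999938964844, 177.60000610351562], [299.0, 184.60000610351562]]
0 [[299.7, 183.0], [223.6, 177.5]]
0.05 [[299.7, 183.0], [223.1, 176.9]]
0.1 [[299.7, 183.0], [222.9, 176.4]]
0.15 [[299.7, 183.0], [222.8, 175.8]]
initial [220.66666667 221.        ] [[219.8000030517578, 220.8000030517578], [255.10000610351562, 187.0], [258.1000061035156, 190.1999969482422], [222.89999389648438, 224.0]]
```

{"fn": "send_rows", "kwargs": {
  "steps": [
    {"dp": [-1, 0, 2], "roll": 0, "jaw": 10},
    {"dp": [-1, 0, 4], "roll": 0, "jaw": 10},
    {"dp": [-1, 0, 6], "roll": 0, "jaw": 10},
    {"dp": [-1, 0, 6], "roll": 0, "jaw": 10}
  ]
}}

```text
time_s: 47.4
tcp_pos: [0.6431, 0.1795, 0.0696]
eef_rot: [-179.8, 0.2, -94.2]
contact_force: [5.8, 5.1, -1.1]
gripper_width: 0.022
gripper_force: 20.0
```

```bash
python3 bar.py
```

```text
[0.64307356 0.17948801 0.06955233] 0.022001973675731635 19.994391202926636 [ 5.84177587  5.10868849 -1.09978761]
0.22648831757335977 -3.4039198447554835
```

```bash
python3 ang.py side
```

```text
[0.64307356 0.17948801 0.06955233] 0.022001973675731635 19.994391202926636 [ 5.84177587  5.10868849 -1.09978761]
0.22648831757335977 -3.4039198447554835
side left end [235.8 207.5] [[234.10000610351562, 207.1999969482422], [254.0, 186.1999969482422], [257.5, 189.5], [237.60000610351562, 210.5]]
0 [[256.7, 186.8], [221.1, 223.7]]
0.05 [[256.7, 186.8], [220.9, 220.7]]
0.1 [[256.7, 186.8], [220.8, 217.6]]
0.15 [[256.7, 186.8], [220.8, 214.4]]
```

{"fn": "send_rows", "kwargs": {
  "steps": [
    {"dp": [0, 0, 0], "roll": 0, "jaw": 60},
    {"dp": [0, 0, 0], "roll": 0, "jaw": 100},
    {"dp": [0, 0, 0], "roll": 0, "jaw": 100},
    {"dp": [0, 0, -40], "roll": 0, "jaw": 100},
    {"dp": [0, 0, -95], "roll": 0, "jaw": 100}
  ]
}}

```text
time_s: 48.08
tcp_pos: [0.6397, 0.1768, 0.1627]
eef_rot: [179.8, -0.1, -94.3]
contact_force: [1.0, -0.4, -0.0]
gripper_width: 0.0663
gripper_force: 0.0
```

{"fn": "send_rows", "kwargs": {
  "steps": [
    {"dp": [-40, 0, -20], "roll": 0, "jaw": 100},
    {"dp": [-70, 0, -20], "roll": 0, "jaw": 100},
    {"dp": [-70, 0, -20], "roll": 0, "jaw": 100},
    {"dp": [-70, 0, -20], "roll": 0, "jaw": 100}
  ]
}}

```text
time_s: 48.58
tcp_pos: [0.6453, 0.2472, 0.1818]
eef_rot: [179.9, -0.1, -94.3]
contact_force: [-0.4, -0.3, -0.3]
gripper_width: 0.0877
gripper_force: 0.0
```

```bash
python3 ang.py side wrist
```

```text
[0.64534819 0.24719849 0.18181669] 0.08770529001539308 0.0 [-0.44973525 -0.31107546 -0.27168505]
0.30994344287744974 18.591679258057624
side left end [221.4 221. ] [[220.0, 221.0], [254.5, 186.5], [258.0, 190.0], [223.5, 224.5]]
0 [[256.7, 186.8], [221.1, 223.7]]
0.05 [[256.7, 186.8], [220.9, 220.7]]
0.1 [[256.7, 186.8], [220.8, 217.6]]
0.15 [[256.7, 186.8], [220.8, 214.4]]
wrist left end [261.  31.] [[261.0, 0.0], [288.0, 0.0], [288.0, 63.0], [261.0, 63.0]]
0 [[275.5, -426.3], [275.0, 63.4]]
0.05 [[275.5, -426.3], [274.9, 61.9]]
0.1 [[275.5, -426.3], [274.7, 59.2]]
0.15 [[275.5, -426.3], [274.6, 55.3]]
```

The bar looks nearly down. To be sure it is seated, I'll press the grip down with closed fingertips.

{"fn": "send_rows", "kwargs": {
  "steps": [
    {"dp": [30, -1, 0], "roll": 0, "jaw": 0},
    {"dp": [71, -3, 0], "roll": 0, "jaw": 0},
    {"dp": [71, -3, 0], "roll": 0, "jaw": 0},
    {"dp": [71, -3, 0], "roll": 0, "jaw": 0},
    {"dp": [71, -3, 0], "roll": 0, "jaw": 0}
  ]
}}

```text
time_s: 49.3
tcp_pos: [0.6439, 0.1765, 0.1835]
eef_rot: [-180.0, 0.0, -94.3]
contact_force: [0.4, 0.1, 0.5]
gripper_width: 0.0432
gripper_force: 0.0
```

{"fn": "send_rows", "kwargs": {
  "steps": [
    {"dp": [0, 0, 30], "roll": 0, "jaw": 0},
    {"dp": [0, 0, 50], "roll": 0, "jaw": 0},
    {"dp": [0, 0, 60], "roll": 0, "jaw": 0},
    {"dp": [0, 0, 64], "roll": 0, "jaw": 0},
    {"dp": [0, 0, 64], "roll": 0, "jaw": 0}
  ]
}}

```text
time_s: 49.92
tcp_pos: [0.6441, 0.1767, 0.1198]
eef_rot: [-180.0, 0.0, -94.3]
contact_force: [0.2, 0.2, 0.4]
gripper_width: 0.0002
gripper_force: 0.0
```

{"fn": "send_rows", "kwargs": {
  "steps": [
    {"dp": [0, 0, 2], "roll": 0, "jaw": 0},
    {"dp": [0, 0, 4], "roll": 0, "jaw": 0},
    {"dp": [0, 0, 4], "roll": 0, "jaw": 0}
  ]
}}

```text
time_s: 50.3
tcp_pos: [0.6439, 0.1764, 0.1156]
eef_rot: [-180.0, 0.0, -94.3]
contact_force: [-0.2, 0.6, 0.6]
gripper_width: 0.0004
gripper_force: 0.0
```

Still above contact (expected near 0.111). I'll continue in small steps.

{"fn": "send_rows", "kwargs": {
  "steps": [
    {"dp": [0, 0, 2], "roll": 0, "jaw": 0},
    {"dp": [0, 0, 4], "roll": 0, "jaw": 0},
    {"dp": [0, 0, 5], "roll": 0, "jaw": 0},
    {"dp": [0, 0, 5], "roll": 0, "jaw": 0}
  ]
}}

```text
time_s: 50.8
tcp_pos: [0.644, 0.1765, 0.1113]
eef_rot: [-180.0, 0.0, -94.3]
contact_force: [-1.8, -0.2, 4.9]
gripper_width: 0.0006
gripper_force: 2.8
```

{"fn": "send_rows", "kwargs": {
  "steps": [
    {"dp": [0, 0, 1], "roll": 0, "jaw": 0},
    {"dp": [0, 0, 2], "roll": 0, "jaw": 0},
    {"dp": [0, 0, 2], "roll": 0, "jaw": 0}
  ]
}}

```text
time_s: 51.18
tcp_pos: [0.6441, 0.1765, 0.1111]
eef_rot: [-179.9, 0.0, -94.2]
contact_force: [-7.3, -0.6, 16.5]
gripper_width: 0.0003
gripper_force: 8.3
```

Firm contact exactly at the level-bar height: the bar is seated. I'll retreat, do a final check, and hand in.

{"fn": "send_rows", "kwargs": {
  "steps": [
    {"dp": [0, 0, -30], "roll": 0, "jaw": 0},
    {"dp": [0, 0, -90], "roll": 0, "jaw": 0},
    {"dp": [-40, 0, -130], "roll": 0, "jaw": 0},
    {"dp": [-90, 0, -140], "roll": 0, "jaw": 0},
    {"dp": [-90, 0, -140], "roll": 0, "jaw": 0}
  ]
}}

```text
time_s: 51.8
tcp_pos: [0.6508, 0.2694, 0.2491]
eef_rot: [-179.9, 0.1, -94.1]
contact_force: [0.3, 0.5, -0.4]
gripper_width: 0.0006
gripper_force: 0.0
```

{"fn": "send_rows", "kwargs": {
  "steps": [
    {"dp": [0, 0, 0], "roll": 0, "jaw": 0},
    {"dp": [0, 0, 0], "roll": 0, "jaw": 0},
    {"dp": [0, 0, 0], "roll": 0, "jaw": 0}
  ]
}}

```text
time_s: 52.18
tcp_pos: [0.6506, 0.2652, 0.2483]
eef_rot: [180.0, -0.0, -94.4]
contact_force: [1.0, -0.4, 0.9]
gripper_width: 0.0005
gripper_force: 0.0
```

```bash
python3 - <<'E'
from fit import *
c=cap('wrist','wf'); s=cap('side','sf'); print(r.get_state()['tcp_pos'])
im=np.vstack([c['image'][:300,130:430],cv2.resize(s['image'][150:270,190:310],(300,300),interpolation=cv2.INTER_CUBIC)]); cv2.imwrite('pics/fin.png',im)
E
```

```text
[0.65067929 0.26548575 0.24844757]
```

View pics/fin.png

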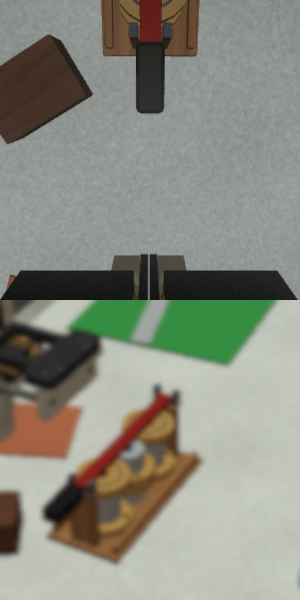

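The final view shows the bar level in its fork over the full, straight pack, with the gripper clear of everything.

```bash
python3 -c "
from plant import r
print(r.close_job())"
```

```text
the job is handed in; nothing more can be done
None
```

I packed all six pulleys the right way up in two layers, lowered the bar into its catch and handed the job in at about 52 s; the hand-in gave no verdict, and one bottom pulley at the hinge end was knocked about 5 mm off centre, still within the 12 mm limit.

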